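Clear the casting plate and fit the mould dividers

TASK

Get the resin casting station ready: pull the scraper out of its upright holder, use it to sweep every resin chip off the casting plate over the open end into the catch trough, and put the scraper back in its holder; the chips are sharp, so never touch them with the gripper. Then take each divider out of the white storage rack and slide it edgewise down into a pair of guides of its own in the mould frame until it is fully home on the base, and let go. Leave the cup, bottle and slide box beside the work where they are.

Things in the scene. Friction and masses are not known exactly. Their poses are not given: they have to be found in the camera images.
- station: fixed casting station. An aluminium casting plate, 122 mm (x) by 230 mm (y), top face at z = 30 mm, from y = -100 to y = +130 mm of the station. Lips 6 mm wide stand 9 mm above the plate along both long sides and the +y end, leaving a clear plate x = -55..55 mm, y = -100..124 mm. The -y end has no lip: beyond it is the grey catch trough. Origin at bench level, 100 mm from the open end, mid width; z up
- plate_mid (a point): point on the plate's top face over the station's origin
- trough_mid (a point): middle of the trough's floor: the trough is 110 mm (x) by 54 mm (y) inside, from y = -104 to y = -158 mm of the station; its floor is 25 mm below the plate's top and its outer wall's top edge 6 mm below the plate's top
- scraper: loose scraper block, 135 mm tall overall, 0.12 kg, stands upright in the holder at the start. Blade block 70 mm wide (its x) and 12 mm thick (its y), from z = 0 to 60 mm (the lowest 12 mm is a rubber edge 8 mm thick); above it a black handle 24 mm (x) by 18 mm (y) from z = 60 to 135 mm. Origin at the middle of the lower edge; z points up the handle
- holder: fixed upright white holder, 88 mm (x) by 29 mm (y), 56 mm tall; pocket 78 mm (x) by 19 mm (y), open at the top, its floor 6 mm above the origin. Origin at bench level under its centre. The parked scraper stands on the pocket's floor, its x along the holder's x (either way round)
- mould: fixed grey and aluminium mould frame with flared tall card guides: base 180 (x) by 128 (y) by 10 mm, side walls along both y sides up to z = 80 mm. Four guide places at x = -72, -24, +24, +72 mm, each a pair of vertical grooves 7 mm wide (x) facing each other across y, 104 mm from groove bottom to groove bottom; the upper 12 mm of the grooves flare to about 19 mm at the mouth. Grooves run down to the base's top (z = 10 mm). Origin at bench level under its centre
- rack: fixed white storage rack of the same plan as the mould frame but only 52 mm tall, without flares: four places at x = -72, -24, +24, +72 mm, grooves 9 mm wide (x), floor at z = 10 mm. The dividers stand in it at the start, their width along its y. Origin at bench level under its centre
- mould_slot0 (a point): middle of the mould frame's place at x = -72 mm, on its base's top; a fully home divider's origin lies here
- mould_slot1 (a point): middle of the mould frame's place at x = -24 mm, on its base's top; a fully home divider's origin lies here
- mould_slot2 (a point): middle of the mould frame's place at x = 24 mm, on its base's top; a fully home divider's origin lies here
- mould_slot3 (a point): middle of the mould frame's place at x = 72 mm, on its base's top; a fully home divider's origin lies here
- chip0: sharp loose flake of hardened amber resin, irregular, about 27 by 22 mm and 8 mm thick, 15 g; may be absent. Origin in the middle of its underside
- chip1: sharp loose flake of hardened amber resin, irregular, about 27 by 22 mm and 8 mm thick, 15 g; may be absent. Origin in the middle of its underside
- chip2: sharp loose flake of hardened amber resin, irregular, about 27 by 22 mm and 8 mm thick, 15 g; may be absent. Origin in the middle of its underside
- chip3: sharp loose flake of hardened amber resin, irregular, about 27 by 22 mm and 8 mm thick, 15 g; may be absent. Origin in the middle of its underside
- divider0: divider: a steel sheet 5 mm thick (its x), 100 mm wide (y), 90 mm high (z), with a black grip lug 14 mm thick (x), 34 mm wide (y), on the middle of the top edge, from z = 88 to 122 mm; 0.15 kg; may be absent. Origin at the middle of its lower edge; z up. All dividers are alike and either way round is right; any mould place will do
- divider1: divider: a steel sheet 5 mm thick (its x), 100 mm wide (y), 90 mm high (z), with a black grip lug 14 mm thick (x), 34 mm wide (y), on the middle of the top edge, from z = 88 to 122 mm; 0.15 kg; may be absent. Origin at the middle of its lower edge; z up. All dividers are alike and either way round is right; any mould place will do
- divider2: divider: a steel sheet 5 mm thick (its x), 100 mm wide (y), 90 mm high (z), with a black grip lug 14 mm thick (x), 34 mm wide (y), on the middle of the top edge, from z = 88 to 122 mm; 0.15 kg; may be absent. Origin at the middle of its lower edge; z up. All dividers are alike and either way round is right; any mould place will do
- divider3: divider: a steel sheet 5 mm thick (its x), 100 mm wide (y), 90 mm high (z), with a black grip lug 14 mm thick (x), 34 mm wide (y), on the middle of the top edge, from z = 88 to 122 mm; 0.15 kg; may be absent. Origin at the middle of its lower edge; z up. All dividers are alike and either way round is right; any mould place will do
- cup: bystander: specimen cup with lid, 65 mm wide and tall
- bottle: bystander: small reagent bottle, 34 mm wide, 61 mm tall
- box: bystander: dark flat slide box, 71 by 94 by 35 mm
There are look-alikes about, which are no part of the job. What is shaped like the divider3 but orange or red is not meant.

How it is judged:
On the way, in this order (a step that is already met when the one before it is completed fails the run):
1. the scraper is pulled clear out of its holder (z of scraper in the frame of holder above 0.058 m), for 0.2 s.
2. every chip present lies in the catch trough (x of chip0 in the frame of station between -0.06 and 0.06 m and y of chip0 in the frame of station between -0.162 and -0.1 m and z of each of chip0, chip1, chip2, chip3 in the frame of station below 0.024 m and x of chip1 in the frame of station between -0.06 and 0.06 m and y of chip1 in the frame of station between -0.162 and -0.1 m and x of chip2 in the frame of station between -0.06 and 0.06 m and y of chip2 in the frame of station between -0.162 and -0.1 m and x of chip3 in the frame of station between -0.06 and 0.06 m and y of chip3 in the frame of station between -0.162 and -0.1 m), for 0.2 s.
3. the scraper stands in its holder again (horizontal distance between scraper and holder below 0.01 m and z of scraper in the frame of holder below 0.012 m and angle between scraper's own z axis and vertical below 0.25 rad), for 0.2 s.
4. every divider present is fully home in the mould's guides ((distance between divider0 and mould_slot0 below 0.006 m or distance between divider0 and mould_slot1 below 0.006 m or distance between divider0 and mould_slot2 below 0.006 m or distance between divider0 and mould_slot3 below 0.006 m) and angle between each of divider0, divider1, divider2, divider3's own z axis and vertical below 0.07 rad and angle between the y axis of each of divider0, divider1, divider2, divider3 and the y axis of mould, either way round below 0.07 rad and (distance between divider1 and mould_slot0 below 0.006 m or distance between divider1 and mould_slot1 below 0.006 m or distance between divider1 and mould_slot2 below 0.006 m or distance between divider1 and mould_slot3 below 0.006 m) and (distance between divider2 and mould_slot0 below 0.006 m or distance between divider2 and mould_slot1 below 0.006 m or distance between divider2 and mould_slot2 below 0.006 m or distance between divider2 and mould_slot3 below 0.006 m) and (distance between divider3 and mould_slot0 below 0.006 m or distance between divider3 and mould_slot1 below 0.006 m or distance between divider3 and mould_slot2 below 0.006 m or distance between divider3 and mould_slot3 below 0.006 m)), for 0.2 s.
At the end, for the whole second after the job is handed in: At rest: every chip in the trough (6 mm or more below the plate's top); the scraper in its holder (within 10 mm of its middle, on the floor to 6 mm, tilt under 0.25 rad); every divider home in a mould place (origin within 6 mm of its point, upright and parallel to 0.07 rad) (all of step 2 and all of step 3 and all of step 4 and linear speed of each of divider0, divider1, divider2, divider3, chip0, chip1, chip2, chip3, scraper below 0.02 m/s); the robot touches nothing.
It fails at once if the gripper touches a chip (contact force between any of the fingers, the arm and chip0 above 1 N or contact force between any of the fingers, the arm and chip1 above 1 N or contact force between any of the fingers, the arm and chip2 above 1 N or contact force between any of the fingers, the arm and chip3 above 1 N).
It fails at once if a bystander is moved more than 30 mm (distance of any of cup, bottle, box from where it was at the start of the episode above 0.03 m).
Of chip0, chip1, chip2, chip3 only 2 to 4 are there at a start; the rules pass over those that are not, and their reading is None.
Of divider0, divider1, divider2, divider3 only 3 to 4 are there at a start; the rules pass over those that are not, and their reading is None.
At some moment in a run one of chip0, chip1, chip2, chip3 may be knocked a few centimetres aside while the robot is not near it.
It also fails if it takes over 208 s, if anything falls off the work surface, if the arm or the gripper's body presses on something with over 40 N, if the wrist force passes 120 N, or if a joint passes its speed limit or range.

ROBOT

A 6-joint arm with a two-finger parallel gripper is mounted at the origin on a cart in front of the work surface, level with it; the furniture and walls round the work are solid. World frame = base frame: x ahead of the robot, y to its left, z up, the work surface at z = 0. Lengths are in m, angles in rad, forces in N, time in s.
With the tool pointing down it reaches from about 0.425 to 0.95 m from the base axis. Payload 3.5 kg.
Tool frame: the origin (TCP) lies on the centre line of the jaws, within the pads' length; the fingertips stand 25 mm ahead of it and the grasp point (between the pads) lies 6 mm ahead of it (bot.tcp_to_tips is the distance from the TCP to the fingertips, in m); z points along the fingers, y is the line along which they close (so a half turn about z gives the same grasp; the last joint's range is limited). The gripper opens to 85 mm and grips with 20 to 120 N. Pads are 22 mm wide; open, the fingers measure 114 mm over their backs; the gripper's body (76 mm by 85 mm) begins 54 mm behind the grasp point. The pads swing forward as they close: fully open they stand 13 mm farther back than shut.
Start: joints at [1.005, 0.286, 1.577, -0, 1.279, -0.15], TCP at [0.273, 0.617, 0.256] pointing down, gripper open.
Joint ranges: [-2.77, 2.77], [-0.9, 2.22], [0.21, 2.48], [-1.53, 4.67], [0.24, 2.81], [-2.84, 2.84]. Speed limits (rad/s): [2.79, 2.79, 3.14, 3.14, 3.14, 3.14].

INTERFACE

Orientations are given as a unit quaternion [w, x, y, z].
In Python, from rig import bot, vision gives the robot as it stands.
- The arm moves only by the tool carry_out, never from a script. Its arguments are lists of equal length, an entry for each row: "jaw": the gripper's target within -1 to 1 (fully open at 1, half-way at 0, shut at -1); "delta_pos": the shift along the world's x, y, z as a fraction of full scale, a list of three; "delta_rot": the turn, a rotation vector about the world's x, y, z as a fraction of full scale, a list of three. A call has 1 to 5 rows; each row is the pose to reach, as a shift and turn from the pose commanded when the call began; what a row does not reach only later rows make up. Full scale, the value 1, is 200 mm for a shift and 60 degrees for a turn. A row lasts 1/8 s, in which the tool goes at most 62.5 mm and 10.7 degrees, less where a joint would pass 70% of its speed; a pose out of reach is approached as far as the arm can. A call with a number of a shift or a turn outside -1 to 1 is refused whole. A call with a gripper value outside its range is refused whole. The fingers move at their own pace and stop on an object; the grip force is fixed at half the most. Time passes only in rows, so rows that repeat a pose let the fingers close. It gives the time, the measured TCP pose, the force, the opening and the grip force at its end, in the units of the state.
- bot.get_state(): the state, without advancing time (a new reading comes with each control period).
- vision.capture(name): name is "scene" or "top" or "wrist"; returns (picture, depth): 420x560x3 uint8, red, green, blue; 420x560 float32, m along the optical axis (not along the pixel's ray), 0 where there is no reading.
- vision.camera_model(name): a dict with "K" (3x3 intrinsics, pixels), "rvec" (rotation vector, rad) and "tvec" (3), from world to camera coordinates, as OpenCV has them. Camera axes: x right, y down, z forward; pixel columns grow to the right and rows downward; lengths in m; the calibration is good to about 2 mm. A picture is of the moment at which its call begins: read the wrist's pose just before it. camera_model takes no time and is no camera call; for the wrist camera it gives the pose at the moment of the call.
- bot.close_job(): hands the job in; it is judged then, once.
The state is a dict: "t": time; "qpos": joint angles; "qvel": joint speeds; "joint_efforts": joint torques, N m; "position": TCP position; "tool_rot": TCP orientation; "ft_force": force on the tool from outside, world axes, zero at the start; "ft_torque": the same for the moment, N m; "grip_width": finger opening in m; "finger_force": force on a finger pad.
Only numpy, scipy, OpenCV 4.12 (cv2) and the standard library are available. Lean on these libraries where they do the work, as an engineer would, in place of code of your own. Each camera call takes 0.05 s, during which the arm holds its last target. There are 200 camera calls.

## Working session

There is one attempt and no reset: what is moved stays moved. The work goes in short steps, Python scripts to look and compute and a tool call to move; the robot and the scene stay as the last step left them, time stands still between calls to the robot, and variables do not carry over. Pictures are saved under pics/ and viewed, at most 14 in all, crops included, and the job is handed in when it is done.

Besides the shell and the picture viewer there is one more tool, called after "Call:" as name(argument=value, ...) on one line, values as JSON. carry_out: Moves the arm, as the interface text tells. Its arguments: {"type":"object","properties":{"jaw":{"type":"array","items":{"type":"number"}},"delta_pos":{"type":"array","items":{"type":"array","items":{"type":"number","minimum":-1,"maximum":1}}},"delta_rot":{"type":"array","items":{"type":"array","items":{"type":"number","minimum":-1,"maximum":1}}}},"required":["jaw","delta_pos","delta_rot"]}

```bash
ls; mkdir -p pics
cat > h.py <<'E'
import numpy as np, cv2
from rig import bot, vision
def cam(n):
    m=vision.camera_model(n); R=cv2.Rodrigues(np.array(m["rvec"],float))[0]
    return np.array(m["K"],float),R,np.array(m["tvec"],float).ravel()
def ray(c,u,v,z):
    K,R,t=c; d=R.T@np.linalg.inv(K)@np.array([u,v,1.]); o=-R.T@t
    return o+d*(z-o[2])/d[2]
def pts(c,D):
    K,R,t=c; v,u=np.mgrid[:D.shape[0],:D.shape[1]]
    P=np.stack([(u-K[0,2])/K[0,0]*D,(v-K[1,2])/K[1,1]*D,D],-1)
    return (P-t)@R
def proj(c,p):
    K,R,t=c; q=K@(R@np.array(p,float)+t); return q[:2]/q[2]
def shot(n,f):
    c=cam(n); I,D=vision.capture(n); np.savez(f'{f}.npz',I=I,D=D,K=c[0],R=c[1],t=c[2])
    cv2.imwrite(f'pics/{f}.png',cv2.resize(I[:,:,::-1],(800,600),interpolation=cv2.INTER_CUBIC)); return c,I,D
def load(f):
    d=np.load(f'{f}.npz'); return (d['K'],d['R'],d['t']),d['I'],d['D']
E
python3 -c "
from h import *
shot('top','top0');shot('scene','sc0')
print(bot.get_state()); print(cam('top'))"
```

```text
pics
{'t': 0.1, 'qpos': array([ 1.00497592e+00,  2.87125935e-01,  1.57805485e+00, -1.17609354e-05,
        1.27857768e+00, -1.50000405e-01]), 'qvel': array([-0.00046536, -0.00165698, -0.00499179,  0.00085788, -0.00057678,
       -0.00112041]), 'joint_efforts': array([ 3.32312475e-04, -4.07295477e+01, -2.93701655e+01, -1.38599285e-04,
        3.38457321e-03, -6.70644511e-06]), 'position': array([0.27233949, 0.61702542, 0.25503972]), 'tool_rot': array([-3.74087836e-04,  2.06413576e-01,  9.78464237e-01, -1.01625308e-03]), 'ft_force': array([-0.0141651 , -0.11305004, -0.0213383 ]), 'ft_torque': array([-0.00264662, -0.01805906, -0.00432079]), 'finger_force': 0.0, 'grip_width': 0.08548073785721416}
(array([[420.16764114,   0.        , 277.2737969 ],
       [  0.        , 420.16764114, 204.65004698],
       [  0.        ,   0.        ,   1.        ]]), array([[ 0.01840904, -0.99981835, -0.00493647],
       [-0.98041451, -0.01708305, -0.19620287],
       [ 0.1960829 ,  0.0084517 , -0.9805509 ]]), array([-0.00693089,  0.55152973,  0.89411266]))
```

View pics/top0.png

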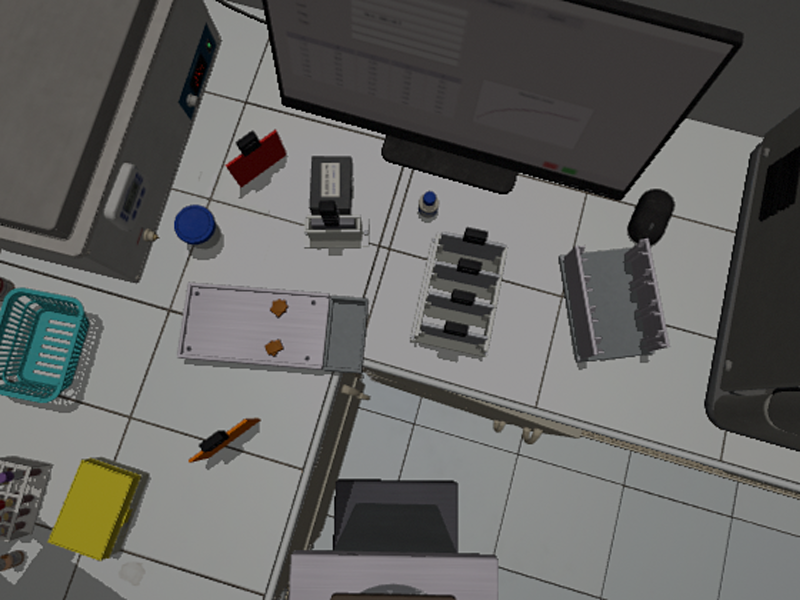

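View pics/sc0.png

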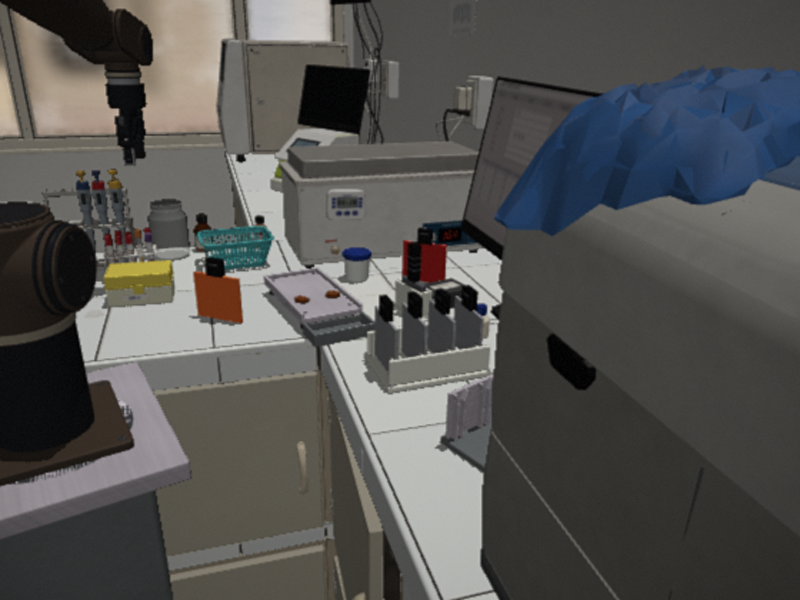

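The top view shows the following (800x600 px, up = +x, left = +y):
- Station plate centred near (255,327), trough at (347,335), with two chips at (279,307) and (274,347).
- Scraper in its holder at (333,225).
- Rack with four dividers, lugs at (475,236), (469,266), (463,297) and (456,328).
- Mould at (613,300).
- Red and orange look-alikes to ignore.

```bash
cat > m1.py <<'E'
from h import *
c,I,D=load('top0'); P=pts(c,D)
def reg(u0,v0,u1,v1,z0,z1,name):
    s=.7; m=np.zeros(D.shape,bool); m[int(v0*s):int(v1*s),int(u0*s):int(u1*s)]=1
    m&=(D>0)&(P[...,2]>z0)&(P[...,2]<z1); q=P[m]
    r=cv2.minAreaRect((q[:,:2]*1000).astype(np.float32)); 
    print(name,len(q),np.round(r[0],1),np.round(r[1],1),round(r[2],1),'z',np.round(np.percentile(q[:,2],[5,50,95]),4),'mean',np.round(q.mean(0),4))
reg(170,270,380,385,.027,.034,'plate')
reg(170,270,380,385,.036,.045,'lips')
reg(320,280,380,385,.0,.015,'trough floor')
reg(300,205,375,255,.045,.06,'holder top')
reg(300,190,375,255,.125,.16,'handle')
for i,(u,v) in enumerate([(475,236),(469,266),(463,297),(456,328)]):
    reg(u-16,v-12,u+16,v+10,.12,.145,f'lug{i}')
reg(400,225,515,365,.046,.056,'rack top')
reg(550,235,680,370,.075,.085,'mould top')
reg(550,235,680,370,.005,.014,'mould base')
reg(265,295,295,320,.034,.045,'chipA');reg(260,335,290,358,.034,.045,'chipB')
reg(300,150,360,215,.02,.045,'box');reg(415,185,445,220,.03,.08,'bottle');reg(170,200,220,250,.05,.08,'cup')
E
python3 m1.py
```

```text
plate 4301 [494.4 197.3] [287.1 118.6] 87.0 z [0.0282 0.0307 0.0332] mean [0.4982 0.228  0.0307]
lips 867 [499.  230.2] [230.4 122.1] 86.4 z [0.0366 0.0393 0.0423] mean [0.4987 0.2395 0.0394]
trough floor 1713 [497.1  79.8] [171.4  98.4] 1.8 z [0.0004 0.0046 0.0088] mean [0.5006 0.0793 0.0044]
holder top 296 [663.5 107.2] [30.5 88. ] 2.4 z [0.0472 0.0558 0.0594] mean [0.6595 0.1039 0.0548]
handle 121 [663.2 107. ] [23.7 18.7] 89.1 z [0.1268 0.1406 0.1437] mean [0.6616 0.1064 0.1388]
lug0 127 [ 628.  -114.3] [33.8 14.8] 78.1 z [0.1235 0.132  0.1344] mean [ 0.6267 -0.1138  0.131 ]
lug1 125 [ 580.6 -104.6] [33.8 14.3] 78.4 z [0.1237 0.1323 0.1349] mean [ 0.5798 -0.1043  0.1315]
lug2 126 [534.  -95.2] [33.6 14.3] 78.4 z [0.1236 0.1323 0.1347] mean [ 0.533  -0.0949  0.1315]
lug3 126 [487.2 -85. ] [33.9 14.4] 79.6 z [0.1246 0.132  0.1349] mean [ 0.4865 -0.0846  0.1316]
rack top 620 [ 557. -100.] [116.2 170. ] 78.6 z [0.0476 0.0521 0.0553] mean [ 0.5584 -0.0996  0.0519]
mould top 703 [ 548.3 -343. ] [170.2 118.3] 7.3 z [0.0759 0.0799 0.083 ] mean [ 0.5482 -0.3431  0.0798]
mould base 2733 [ 553.4 -365.6] [223.6 198.7] 4.9 z [0.0074 0.0104 0.0131] mean [ 0.5469 -0.3486  0.0104]
chipA 116 [530.4 194.3] [35.9 40.1] 5.5 z [0.0344 0.0384 0.0408] mean [0.5287 0.1903 0.0382]
chipB 101 [464.5 192.7] [40.8 25.8] 84.6 z [0.0356 0.0388 0.042 ] mean [0.464  0.195  0.0388]
box 1036 [743.3 116.4] [95.4 69.8] 0.1 z [0.0316 0.0357 0.0389] mean [0.744  0.1158 0.0355]
bottle 169 [706.5 -47.3] [33.5 27.5] 79.4 z [0.0335 0.043  0.0636] mean [ 0.7054 -0.0473  0.0483]
cup 641 [657.6 329.5] [64.4 63. ] 7.3 z [0.0591 0.0645 0.0673] mean [0.6561 0.3283 0.0641]
```

Run:
```python
from h import *
for n in('top0','sc0'):
    c,I,D=load(n); P=pts(c,D)
    m=(D>0)&(P[...,2]>.15)&(P[...,0]>.3)&(P[...,0]<1.0)&(abs(P[...,1])<.6)
    q=P[m]; print(n,len(q))
    for y in np.arange(-.6,.6,.1):
        s=q[(q[:,1]>=y)&(q[:,1]<y+.1)]
        if len(s): i=s[:,0].argmin(); print(round(y,1),s[i].round(3),'zmin',s[:,2].min().round(3))
```

```text
top0 56097
-0.6 [ 0.343 -0.539  0.15 ] zmin 0.15
-0.5 [ 0.353 -0.5    0.218] zmin 0.15
-0.4 [ 0.686 -0.331  0.151] zmin 0.15
-0.3 [ 0.695 -0.298  0.151] zmin 0.15
-0.2 [ 0.724 -0.198  0.152] zmin 0.15
-0.1 [ 0.754 -0.099  0.152] zmin 0.15
-0.0 [0.78  0.001 0.151] zmin 0.15
0.1 [0.811 0.105 0.152] zmin 0.15
0.3 [0.622 0.399 0.163] zmin 0.15
0.4 [0.564 0.434 0.207] zmin 0.15
0.5 [0.579 0.5   0.207] zmin 0.15
sc0 27515
-0.6 [ 0.308 -0.544  0.391] zmin 0.15
-0.5 [ 0.352 -0.5    0.256] zmin 0.151
-0.4 [ 0.915 -0.397  0.488] zmin 0.47
-0.3 [ 0.941 -0.298  0.546] zmin 0.465
-0.2 [ 0.783 -0.197  0.433] zmin 0.379
-0.1 [ 0.776 -0.015  0.151] zmin 0.151
-0.0 [0.781 0.004 0.15 ] zmin 0.15
0.1 [0.809 0.101 0.152] zmin 0.15
0.3 [0.621 0.396 0.181] zmin 0.15
0.4 [0.561 0.427 0.203] zmin 0.15
0.5 [0.3   0.591 0.395] zmin 0.15
```

Call:
carry_out(jaw=[1,1,1,1], delta_pos=[[0.65,-0.85,0],[0.65,-0.85,0],[0.65,-0.85,0],[0.65,-0.85,0]], delta_rot=[[0,0,-0.36],[0,0,-0.36],[0,0,-0.36],[0,0,-0.36]])

```text
t: 0.6
position: [0.4041, 0.4448, 0.2557]
tool_rot: [-0.0, 0.387, 0.922, -0.001]
ft_force: [0.5, 0.4, 1.5]
grip_width: 0.0854
finger_force: 0.0
```

Call:
carry_out(jaw=[1,1,1,1], delta_pos=[[0.65,-0.85,0],[0.65,-0.85,0],[0.65,-0.85,0],[0.65,-0.85,0]], delta_rot=[[0,0,-0.36],[0,0,-0.36],[0,0,-0.36],[0,0,-0.36]])

```text
t: 1.1
position: [0.5341, 0.2746, 0.2558]
tool_rot: [-0.0, 0.553, 0.833, -0.0]
ft_force: [0.3, 0.1, -0.4]
grip_width: 0.0855
finger_force: 0.0
```

Call:
carry_out(jaw=[1,1,1,1,1], delta_pos=[[0.65,-0.85,0],[0.65,-0.85,0],[0.65,-0.85,0],[0.65,-0.85,0],[0.65,-0.85,0]], delta_rot=[[0,0,-0.36],[0,0,-0.36],[0,0,-0.36],[0,0,-0.36],[0,0,-0.36]])

```text
t: 1.72
position: [0.663, 0.1061, 0.2554]
tool_rot: [-0.001, 0.699, 0.715, -0.0]
ft_force: [0.6, 0.9, -0.6]
grip_width: 0.0859
finger_force: 0.0
```

```bash
cat > st.py <<'E'
from h import *
from scipy.spatial.transform import Rotation as Ro
def st():
    s=bot.get_state(); w,x,y,z=s['tool_rot']; M=Ro.from_quat([x,y,z,w]).as_matrix()
    print('t',round(s['t'],2),'pos',(s['position']*1000).round(1),'jawang',np.degrees(np.arctan2(M[1,1],M[0,1])).round(2),'tilt',np.degrees(np.arccos(-M[2,2])).round(2),'q',s['qpos'].round(2),'F',s['ft_force'].round(1),'w',round(s['grip_width']*1000,1),'ff',round(s['finger_force'],1))
    return s
E
python3 -c "
from st import *
st();c,I,D=shot('wrist','w1');P=pts(c,D)
def r(m,n):
    q=P[m];print(n,len(q),cv2.minAreaRect((q[:,:2]*1000).astype(np.float32)),np.median(q[:,2]))
z=P[...,2];near=(D>0)&(abs(P[...,0]-.663)<.06)&(abs(P[...,1]-.107)<.06)
r(near&(z>.134)&(z<.15),'handle');r(near&(z>.05)&(z<.06),'holder')"
```

```text
t 1.73 pos [663.  106.1 255.4] jawang 1.23 tilt 0.09 q [ 0.01  0.28  1.59  0.    1.28 -0.01] F [ 0.6  0.9 -0.6] w 85.9 ff 0.0
handle 948 ((663.1884155273438, 107.83911895751953), (17.508075714111328, 23.625988006591797), 1.0864191055297852) 0.14151141945388623
holder 1087 ((663.046142578125, 107.41355895996094), (29.03801918029785, 88.07160186767578), 1.5089349746704102) 0.05670091389756304
```

View pics/w1.png

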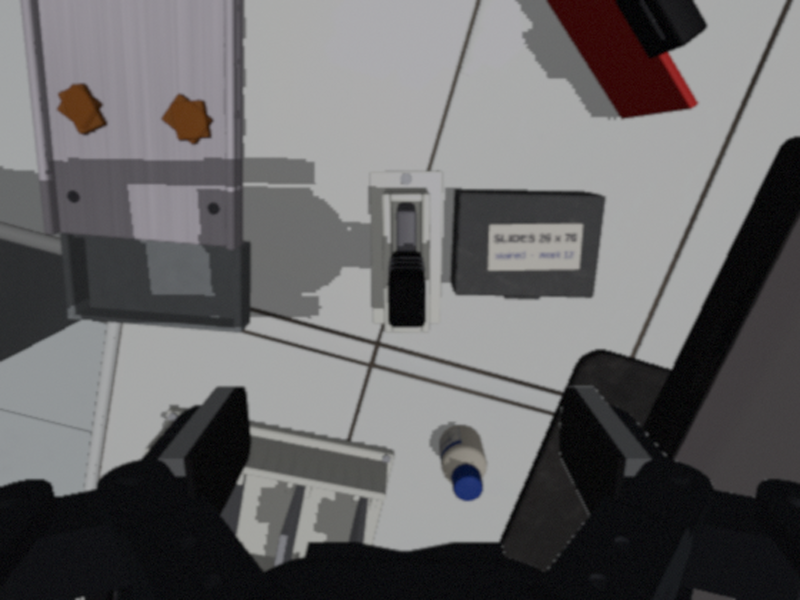

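The wrist view shows the black handle at (407,290) in the white holder (405,250), the box at right and both chips at upper left. The wrist and top measurements agree within 1 mm, so I'll descend and grip.

Call:
carry_out(jaw=[1,1,1,1,1], delta_pos=[[0,0,-0.25],[0,0,-0.5],[0,0,-0.7],[0,0,-0.79],[0,0,-0.79]], delta_rot=[[0,0,0],[0,0,0],[0,0,0],[0,0,0],[0,0,0]])

```text
t: 2.4
position: [0.6614, 0.1088, 0.0974]
tool_rot: [-0.001, 0.698, 0.716, -0.001]
ft_force: [-1.0, 0.1, 0.1]
grip_width: 0.085
finger_force: 0.0
```

Call:
carry_out(jaw=[-1,-1,-1,-1,-1], delta_pos=[[0,0,0],[0,0,0],[0,0,0],[0,0,0],[0,0,0]], delta_rot=[[0,0,0],[0,0,0],[0,0,0],[0,0,0],[0,0,0]])

```text
t: 3.02
position: [0.6633, 0.1074, 0.0993]
tool_rot: [0.001, 0.699, 0.715, 0.001]
ft_force: [0.8, 0.5, 3.0]
grip_width: 0.0177
finger_force: 57.5
```

Call:
carry_out(jaw=[-1,-1,-1,-1,-1], delta_pos=[[0,0,0],[0,0,0],[0,0,0],[0,0,0],[0,0,0]], delta_rot=[[0,0,0],[0,0,0],[0,0,0],[0,0,0],[0,0,0]])

```text
t: 3.65
position: [0.6633, 0.1074, 0.0993]
tool_rot: [0.001, 0.699, 0.716, 0.001]
ft_force: [-0.4, -0.1, 5.8]
grip_width: 0.0175
finger_force: 57.6
```

```bash
python3 -c "
from st import *
st()"
```

```text
t 3.65 pos [663.3 107.4  99.3] jawang 1.37 tilt 0.09 q [ 0.01  0.44  1.69 -0.    1.02 -0.01] F [-0.4 -0.1  5.8] w 17.5 ff 57.6
```

Call:
carry_out(jaw=[-1,-1,-1,-1,-1], delta_pos=[[0,0,0.1],[0,0,0.25],[0,0,0.5],[0,0,0.75],[0,0,0.8]], delta_rot=[[0,0,0],[0,0,0],[0,0,0],[0,0,0],[0,0,0]])

```text
t: 4.28
position: [0.6642, 0.1076, 0.2641]
tool_rot: [0.003, 0.699, 0.716, 0.003]
ft_force: [-0.7, -0.3, -0.8]
grip_width: 0.0171
finger_force: 57.3
```

Call:
carry_out(jaw=[-1,-1,-1,-1,-1], delta_pos=[[0,0,0],[-0.1,0.1,0],[-0.2,0.2,0],[-0.3,0.3,0],[-0.365,0.343,0]], delta_rot=[[0,0,0.14],[0,0,0.28],[0,0,0.42],[0,0,0.56],[0,0,0.71]])

```text
t: 4.9
position: [0.5876, 0.177, 0.2564]
tool_rot: [-0.002, 0.388, 0.922, -0.001]
ft_force: [0.7, 0.3, -0.6]
grip_width: 0.0174
finger_force: 57.2
```

Call:
carry_out(jaw=[-1,-1,-1,-1,-1], delta_pos=[[-0.1,0.1,0],[-0.2,0.2,0],[-0.3,0.3,0],[-0.365,0.343,0],[-0.365,0.343,0]], delta_rot=[[0,0,0.14],[0,0,0.28],[0,0,0.42],[0,0,0.56],[0,0,0.71]])

```text
t: 5.52
position: [0.5145, 0.2453, 0.2565]
tool_rot: [-0.002, 0.026, 1.0, -0.0]
ft_force: [0.9, 0.1, -1.0]
grip_width: 0.0171
finger_force: 57.2
```

```bash
python3 -c "
from st import *
st();shot('scene','s1');shot('top','t1');c,I,D=shot('wrist','w2');P=pts(c,D)
def r(m,n):
    q=P[m];print(n,len(q),cv2.minAreaRect((q[:,:2]*1000).astype(np.float32)),np.median(q[:,2]))
z=P[...,2];r((D>0)&(z>.037)&(z<.042)&(abs(P[...,0]-.5)<.08)&(P[...,1]>.1)&(P[...,1]<.36),'lips')
st()"
```

```text
t 5.53 pos [514.5 245.3 256.5] jawang 86.97 tilt 0.22 q [ 0.27  0.06  1.84  0.    1.25 -1.25] F [ 0.9  0.1 -1. ] w 17.1 ff 57.2
lips 5083 ((498.2557067871094, 229.35879516601562), (230.28619384765625, 121.94236755371094), 86.61211395263672) 0.03932150139381201
t 5.67 pos [515.7 244.6 257. ] jawang 86.45 tilt 0.15 q [ 0.27  0.06  1.83  0.    1.25 -1.24] F [ 0.1 -0.6  0. ] w 17.3 ff 57.2
```

View pics/w2.png

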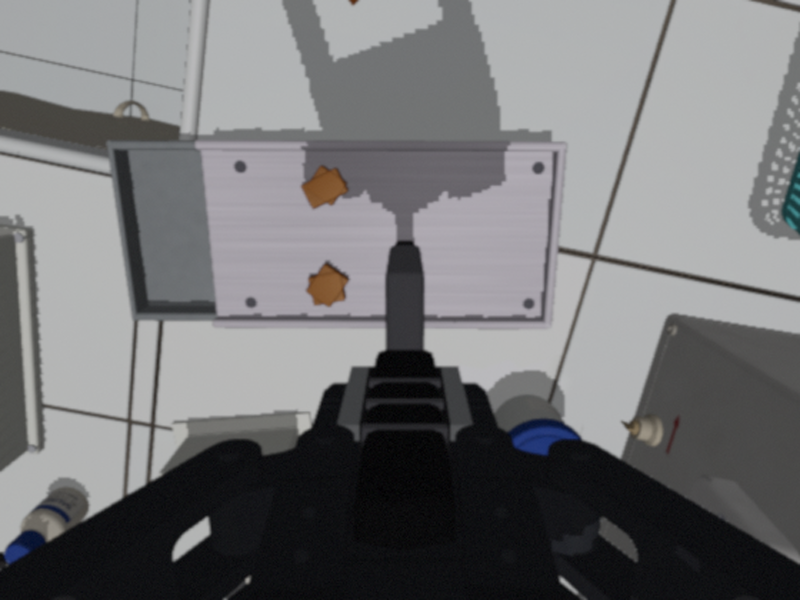

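The wrist view shows the chips still at (325,187) and (328,287), with the blade edge-on behind them at (405,300). Lowering.

Call:
carry_out(jaw=[-1,-1,-1,-1,-1], delta_pos=[[0,0,-0.2],[0,0,-0.4],[0,0,-0.55],[0,0,-0.63],[0,0,-0.66]], delta_rot=[[0,0,0],[0,0,0],[0,0,0],[0,0,0],[0,0,0]])

```text
t: 6.3
position: [0.5163, 0.2444, 0.1253]
tool_rot: [-0.001, 0.031, 1.0, -0.0]
ft_force: [0.3, -1.0, -1.3]
grip_width: 0.0171
finger_force: 57.3
```

Call:
carry_out(jaw=[-1,-1], delta_pos=[[0,0,0],[0,0,0]], delta_rot=[[0,0,0],[0,0,0]])

```text
t: 6.55
position: [0.5176, 0.2449, 0.1278]
tool_rot: [0.001, 0.03, 1.0, 0.0]
ft_force: [0.5, -0.1, -1.1]
grip_width: 0.0172
finger_force: 57.3
```

```bash
python3 -c "
from st import *
st();c,I,D=shot('scene','s2')
u,v=proj(c,[.516,.244,.03]);u,v=int(u),int(v);print(u,v)
I=I[max(0,v-80):v+50,max(0,u-90):u+90]
cv2.imwrite('pics/s2.png',cv2.resize(I[:,:,::-1],(800,578),interpolation=cv2.INTER_CUBIC))"
```

```text
t 6.55 pos [517.6 244.9 127.8] jawang 86.56 tilt 0.15 q [ 0.26  0.2   1.93 -0.    1.01 -1.25] F [ 0.5 -0.1 -1.1] w 17.2 ff 57.3
220 201
```

View pics/s2.png

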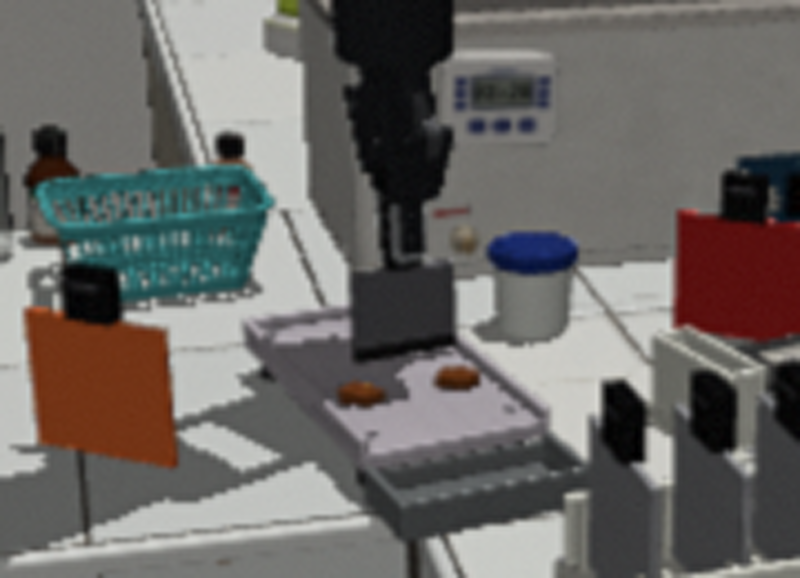

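The crop shows the blade's black rubber edge at (405,347) just over the plate, behind the chips at (360,393) and (457,377). Sweeping lane A.

Call:
carry_out(jaw=[-1,-1,-1,-1,-1], delta_pos=[[-0.004,-0.07,-0.01],[-0.008,-0.14,-0.01],[-0.013,-0.21,-0.01],[-0.017,-0.28,-0.01],[-0.021,-0.35,-0.01]], delta_rot=[[0,0,0],[0,0,0],[0,0,0],[0,0,0],[0,0,0]])

```text
t: 7.22
position: [0.5124, 0.1735, 0.1244]
tool_rot: [0.0, 0.03, 1.0, -0.0]
ft_force: [0.6, -0.3, -0.0]
grip_width: 0.0173
finger_force: 57.2
```

Call:
carry_out(jaw=[-1,-1,-1,-1,-1], delta_pos=[[-0.004,-0.07,0],[-0.008,-0.14,0],[-0.013,-0.21,0],[-0.017,-0.28,0],[-0.021,-0.36,0]], delta_rot=[[0,0,0],[0,0,0],[0,0,0],[0,0,0],[0,0,0]])

```text
t: 7.85
position: [0.509, 0.1019, 0.125]
tool_rot: [0.001, 0.03, 1.0, 0.0]
ft_force: [-0.1, 0.6, 2.2]
grip_width: 0.0176
finger_force: 57.7
```

Call:
carry_out(jaw=[-1,-1], delta_pos=[[0,0,0],[0,0,0]], delta_rot=[[0,0,0],[0,0,0]])

```text
t: 8.1
position: [0.5089, 0.1027, 0.125]
tool_rot: [0.001, 0.03, 1.0, 0.0]
ft_force: [0.6, 0.0, 2.3]
grip_width: 0.017
finger_force: 57.7
```

```bash
cat > chips.py <<'E'
from st import *
import sys
def chips(n,f):
    c,I,D=shot(n,f);P=pts(c,D);h=cv2.cvtColor(I,cv2.COLOR_RGB2HSV)
    m=((h[...,0]>5)&(h[...,0]<20)&(h[...,1]>120)&(h[...,2]>60)&(D>0)&(abs(P[...,0]-.5)<.12)&(P[...,1]<.38)&(P[...,1]>.0)).astype(np.uint8)
    k,l,s,ce=cv2.connectedComponentsWithStats(m)
    for i in range(1,k):
        if s[i,4]>8:
            p=P[l==i].mean(0); d=p[:2]-[.4975,.2145]
            print(n,s[i,4],(p*1000).round(1),'station',(np.array([d@[.998,-.06],d@[.06,.998]])*1000).round(1))
st()
for n in sys.argv[2:]: chips(n,n[0]+sys.argv[1])
E
python3 chips.py 3 top wrist scene
```

```text
t 8.1 pos [508.9 102.7 125. ] jawang 86.56 tilt 0.11 q [ 0.    0.09  2.06  0.    0.99 -1.51] F [0.6 0.  2.3] w 17.0 ff 57.7
wrist 1557 [463.2 194.8  38.7] station [-33.1 -21.7]
wrist 9 [523.2  91.   18.1] station [  33.1 -121.7]
scene 22 [460.9 188.4  36.2] station [-34.9 -28.2]
scene 64 [521.8  92.3  19.6] station [  31.6 -120.5]
```

Call:
carry_out(jaw=[-1,-1,-1], delta_pos=[[0,0,0.2],[0,0,0.4],[0,0,0.4]], delta_rot=[[0,0,0],[0,0,0],[0,0,0]])

```text
t: 8.62
position: [0.5096, 0.1031, 0.2073]
tool_rot: [0.003, 0.029, 1.0, 0.0]
ft_force: [-0.0, 0.4, -1.0]
grip_width: 0.0175
finger_force: 57.2
```

Call:
carry_out(jaw=[-1,-1,-1,-1,-1], delta_pos=[[-0.05,0.2,0],[-0.09,0.4,0],[-0.128,0.6,0],[-0.128,0.71,0],[-0.128,0.71,0]], delta_rot=[[0,0,0],[0,0,0],[0,0,0],[0,0,0],[0,0,0]])

```text
t: 9.25
position: [0.4808, 0.2457, 0.2018]
tool_rot: [-0.002, 0.028, 1.0, -0.001]
ft_force: [-0.0, -0.9, -0.8]
grip_width: 0.0171
finger_force: 57.4
```

```bash
python3 chips.py 4 top wrist scene
```

```text
t 9.25 pos [480.8 245.7 201.8] jawang 86.75 tilt 0.27 q [ 0.28  0.04  1.96 -0.    1.15 -1.23] F [-0.  -0.9 -0.8] w 17.1 ff 57.4
top 37 [513.3  94.2  29.3] station [  22.9 -119.1]
top 86 [463.6 195.8  38.5] station [-32.7 -20.7]
wrist 692 [462.9 196.6  38.8] station [-33.5 -20. ]
wrist 281 [512.2  95.4  28.9] station [  21.8 -118. ]
scene 21 [461.6 189.4  36. ] station [-34.3 -27.2]
scene 20 [512.2  91.2  25.1] station [  22.  -122.1]
```

```bash
python3 -c "
from h import *
c,I,D=load('w4');P=pts(c,D);u,v=map(int,proj(c,[.51,.095,.02]));print(u,v)
a,b=max(0,u-60),max(0,v-60)
cv2.imwrite('pics/w4c.png',cv2.resize(I[b:v+60,a:u+90,::-1],None,fx=5,fy=5,interpolation=cv2.INTER_CUBIC))
h=cv2.cvtColor(I,cv2.COLOR_RGB2HSV)
m=(h[...,0]>5)&(h[...,0]<20)&(h[...,1]>120)&(D>0)&(P[...,1]<.15)&(abs(P[...,0]-.5)<.1)
q=P[m]*1000;print(np.percentile(q,[0,5,25,50,75,95,100],axis=0).round(0).tolist())"
```

```text
114 234
[[500.0, 90.0, 10.0], [502.0, 92.0, 13.0], [507.0, 95.0, 20.0], [512.0, 97.0, 26.0], [519.0, 98.0, 30.0], [525.0, 99.0, 33.0], [528.0, 100.0, 35.0]]
```

View pics/w4c.png

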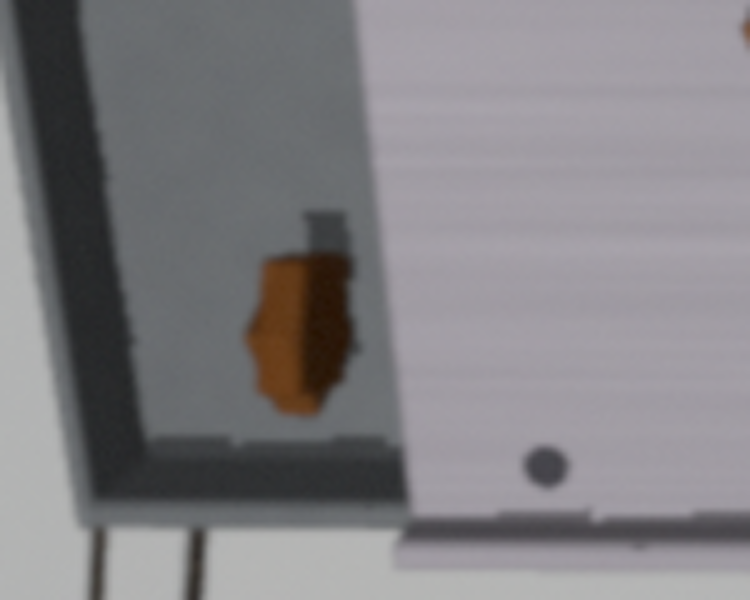

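The crop shows chip A inside the trough at (300,335), standing on edge. Next is lane B.

Call:
carry_out(jaw=[-1,-1,-1,-1,-1], delta_pos=[[-0.005,0,-0.15],[-0.005,0,-0.3],[-0.005,0,-0.38],[-0.005,0,-0.4],[-0.005,0,-0.4]], delta_rot=[[0,0,0],[0,0,0],[0,0,0],[0,0,0],[0,0,0]])

```text
t: 10.02
position: [0.4822, 0.2446, 0.125]
tool_rot: [0.001, 0.03, 1.0, 0.0]
ft_force: [-0.1, 0.4, -1.2]
grip_width: 0.0172
finger_force: 57.5
```

Call:
carry_out(jaw=[-1,-1,-1,-1,-1], delta_pos=[[-0.004,-0.07,0],[-0.008,-0.14,0],[-0.013,-0.21,0],[-0.017,-0.28,0],[-0.021,-0.35,0]], delta_rot=[[0,0,0],[0,0,0],[0,0,0],[0,0,0],[0,0,0]])

```text
t: 10.65
position: [0.4774, 0.1736, 0.1244]
tool_rot: [0.0, 0.03, 1.0, 0.0]
ft_force: [0.4, -0.0, -0.3]
grip_width: 0.0176
finger_force: 57.4
```

Call:
carry_out(jaw=[-1,-1,-1,-1,-1], delta_pos=[[-0.004,-0.07,0],[-0.008,-0.14,0],[-0.013,-0.21,0],[-0.017,-0.28,0],[-0.02,-0.33,0]], delta_rot=[[0,0,0],[0,0,0],[0,0,0],[0,0,0],[0,0,0]])

```text
t: 11.28
position: [0.474, 0.1079, 0.125]
tool_rot: [0.001, 0.03, 1.0, 0.0]
ft_force: [0.2, 1.1, 3.8]
grip_width: 0.0175
finger_force: 57.8
```

Call:
carry_out(jaw=[-1,-1,-1,-1,-1], delta_pos=[[0,0,0],[0,0,0],[0,0,0.2],[0,0,0.4],[0,0,0.6]], delta_rot=[[0,0,0],[0,0,0],[0,0,0],[0,0,0],[0,0,0]])

```text
t: 11.9
position: [0.4726, 0.1091, 0.2446]
tool_rot: [-0.001, 0.029, 1.0, -0.0]
ft_force: [-0.0, 0.1, -0.5]
grip_width: 0.0171
finger_force: 57.3
```

Call:
carry_out(jaw=[-1,-1,-1,-1,-1], delta_pos=[[0,0.3,0],[0,0.6,0],[0,0.8,0],[0,0.8,0],[0,0.8,0]], delta_rot=[[0,0,0],[0,0,0],[0,0,0],[0,0,0],[0,0,0]])

```text
t: 12.52
position: [0.4728, 0.2685, 0.2434]
tool_rot: [-0.001, 0.029, 1.0, -0.001]
ft_force: [0.4, -0.4, -1.1]
grip_width: 0.0175
finger_force: 57.5
```

```bash
python3 chips.py 5 top wrist scene;python3 -c "
from h import *
c,I,D=load('w5');P=pts(c,D);u,v=map(int,proj(c,[.49,.095,.02]));print(u,v)
a,b=max(0,u-80),max(0,v-80)
cv2.imwrite('pics/w5c.png',cv2.resize(I[b:v+80,a:u+120,::-1],None,fx=3.7,fy=3.7,interpolation=cv2.INTER_CUBIC))"
```

```text
t 12.53 pos [472.8 268.5 243.4] jawang 86.63 tilt 0.12 q [ 0.33  0.01  1.91 -0.    1.22 -1.18] F [ 0.4 -0.4 -1.1] w 17.5 ff 57.5
top 37 [513.4  94.3  28.3] station [  23.1 -119. ]
top 67 [459.  106.4  25.3] station [ -31.9 -110.2]
wrist 228 [456.7 110.7  28.8] station [ -34.5 -106. ]
wrist 214 [512.4  95.2  28.9] station [  22.  -118.2]
scene 20 [511.7  90.4  25.6] station [  21.6 -123. ]
scene 60 [457.7 102.3  18.4] station [ -33.  -114.3]
107 210
```

View pics/w5c.png

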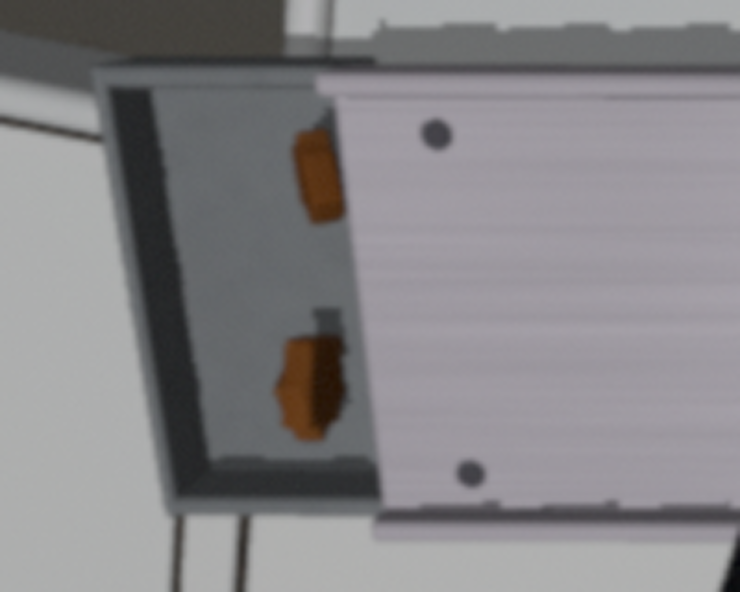

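```bash
python3 -c "
from h import *
for f in('w5','t5','s5'):
    c,I,D=load(f);P=pts(c,D)
    h=cv2.cvtColor(I,cv2.COLOR_RGB2HSV)
    for x in(.457,.512):
        m=(h[...,0]>5)&(h[...,0]<20)&(h[...,1]>120)&(h[...,2]>50)&(D>0)&(P[...,1]<.15)&(abs(P[...,0]-x)<.025)
        q=P[m]*1000;print(f,x,np.percentile(q,[3,25,50,75,97],axis=0).round(0).tolist())"
```

```text
w5 0.457 [[447.0, 105.0, 23.0], [452.0, 109.0, 27.0], [456.0, 111.0, 29.0], [461.0, 113.0, 31.0], [467.0, 115.0, 32.0]]
w5 0.512 [[501.0, 91.0, 24.0], [506.0, 94.0, 26.0], [511.0, 96.0, 29.0], [518.0, 97.0, 31.0], [527.0, 99.0, 34.0]]
t5 0.457 [[448.0, 99.0, 15.0], [454.0, 103.0, 21.0], [459.0, 107.0, 26.0], [463.0, 110.0, 30.0], [468.0, 114.0, 32.0]]
t5 0.512 [[501.0, 91.0, 24.0], [508.0, 93.0, 26.0], [514.0, 95.0, 29.0], [519.0, 96.0, 30.0], [526.0, 97.0, 32.0]]
s5 0.457 [[448.0, 93.0, 9.0], [452.0, 100.0, 13.0], [458.0, 102.0, 18.0], [462.0, 106.0, 23.0], [467.0, 109.0, 28.0]]
s5 0.512 [[500.0, 86.0, 8.0], [506.0, 89.0, 13.0], [512.0, 90.0, 19.0], [517.0, 91.0, 22.0], [523.0, 93.0, 29.0]]
```

The crop shows both chips in the trough, at (320,175) and (312,388), on edge, with their centres about z = 18 mm. The plate is clear, so I'll return the scraper.

Call:
carry_out(jaw=[-1,-1,-1,-1,-1], delta_pos=[[0.1,-0.08,0.07],[0.2,-0.16,0.07],[0.3,-0.26,0.07],[0.4,-0.34,0.07],[0.473,-0.403,0.07]], delta_rot=[[0,0,-0.14],[0,0,-0.28],[0,0,-0.42],[0,0,-0.56],[0,0,-0.71]])

```text
t: 13.3
position: [0.5688, 0.1861, 0.2583]
tool_rot: [0.0, 0.394, 0.919, -0.0]
ft_force: [-0.2, -0.3, -0.1]
grip_width: 0.0177
finger_force: 57.6
```

Call:
carry_out(jaw=[-1,-1,-1,-1,-1], delta_pos=[[0.1,-0.08,0],[0.2,-0.16,0],[0.3,-0.26,0],[0.4,-0.34,0],[0.473,-0.403,0]], delta_rot=[[0,0,-0.14],[0,0,-0.28],[0,0,-0.42],[0,0,-0.56],[0,0,-0.71]])

```text
t: 13.92
position: [0.6633, 0.1052, 0.2582]
tool_rot: [0.0, 0.701, 0.713, -0.0]
ft_force: [0.6, 0.3, -0.9]
grip_width: 0.0171
finger_force: 57.6
```

Call:
carry_out(jaw=[-1,-1,-1,-1], delta_pos=[[0,0,0],[0,0,0],[0,0,-0.1],[0,0,-0.2]], delta_rot=[[0,0,0],[0,0,0],[0,0,0],[0,0,0]])

```text
t: 14.42
position: [0.6618, 0.108, 0.2165]
tool_rot: [-0.0, 0.698, 0.716, -0.0]
ft_force: [0.3, -0.4, -1.3]
grip_width: 0.0171
finger_force: 57.5
```

```bash
python3 -c "
from st import *
st();c,I,D=shot('scene','s6')
u,v=map(int,proj(c,[.663,.107,.08]));print(u,v)
cv2.imwrite('pics/s6c.png',cv2.resize(I[v-50:v+40,u-60:u+60,::-1],None,fx=6,fy=6,interpolation=cv2.INTER_CUBIC))"
```

```text
t 14.43 pos [661.8 108.  216.5] jawang 1.46 tilt 0.06 q [ 0.01  0.31  1.62  0.    1.21 -0.01] F [ 0.3 -0.4 -1.3] w 17.1 ff 57.5
289 190
```

View pics/s6c.png

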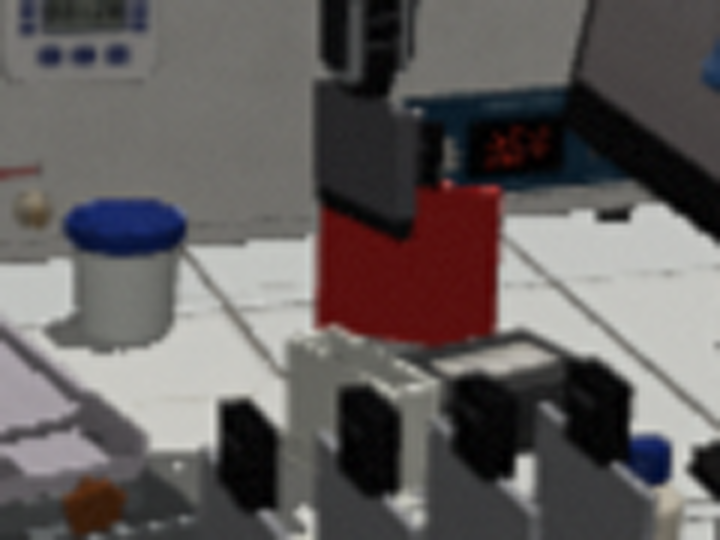

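The crop shows the blade (365,160) straight over the holder (360,370) and parallel to it. Inserting.

Call:
carry_out(jaw=[-1,-1,-1,-1,-1], delta_pos=[[0,0,-0.15],[0,0,-0.27],[0,0,-0.35],[0,0,-0.42],[0,0,-0.48]], delta_rot=[[0,0,0],[0,0,0],[0,0,0],[0,0,0],[0,0,0]])

```text
t: 15.1
position: [0.6627, 0.1076, 0.1218]
tool_rot: [0.0, 0.698, 0.716, 0.0]
ft_force: [-0.7, 0.2, -1.7]
grip_width: 0.0175
finger_force: 57.5
```

Call:
carry_out(jaw=[-1,-1,-1,-1], delta_pos=[[0,0,-0.05],[0,0,-0.09],[0,0,-0.11],[0,0,-0.11]], delta_rot=[[0,0,0],[0,0,0],[0,0,0],[0,0,0]])

```text
t: 15.6
position: [0.6626, 0.1075, 0.1002]
tool_rot: [-0.0, 0.699, 0.716, -0.0]
ft_force: [0.5, 0.2, -0.8]
grip_width: 0.0171
finger_force: 57.5
```

Call:
carry_out(jaw=[1,1,1,1,1], delta_pos=[[0,0,0],[0,0,0],[0,0,0],[0,0,0],[0,0,0.05]], delta_rot=[[0,0,0],[0,0,0],[0,0,0],[0,0,0],[0,0,0]])

```text
t: 16.23
position: [0.6619, 0.1075, 0.1096]
tool_rot: [-0.001, 0.699, 0.716, -0.001]
ft_force: [0.3, -0.0, 0.3]
grip_width: 0.0854
finger_force: 0.0
```

Call:
carry_out(jaw=[1,1,1,1,1], delta_pos=[[0,0,0.2],[0,0,0.5],[0,0,0.75],[0,0,0.75],[0,0,0.75]], delta_rot=[[0,0,0],[0,0,0],[0,0,0],[0,0,0],[0,0,0]])

```text
t: 16.85
position: [0.6624, 0.1075, 0.2604]
tool_rot: [0.0, 0.699, 0.716, 0.0]
ft_force: [-0.3, -0.2, -1.0]
grip_width: 0.0858
finger_force: 0.0
```

```bash
python3 -c "
from st import *
st();c,I,D=shot('wrist','w7');P=pts(c,D)
def r(m,n):
    q=P[m];print(n,len(q),cv2.minAreaRect((q[:,:2]*1000).astype(np.float32)),np.median(q[:,2]))
z=P[...,2];near=(D>0)&(abs(P[...,0]-.663)<.06)&(abs(P[...,1]-.107)<.06)
r(near&(z>.134)&(z<.15),'handle');r(near&(z>.05)&(z<.059),'holder')"; python3 chips.py 7 top
```

```text
t 16.85 pos [662.4 107.5 260.4] jawang 1.38 tilt 0.0 q [ 0.01  0.27  1.58 -0.    1.28 -0.01] F [-0.3 -0.2 -1. ] w 85.8 ff 0.0
handle 909 ((662.650146484375, 107.53816986083984), (17.706584930419922, 24.690988540649414), 1.1938620805740356) 0.14151819995271372
holder 1050 ((663.0260009765625, 107.80674743652344), (29.02642822265625, 87.35906982421875), 1.3580305576324463) 0.056618650849147106
t 16.9 pos [661.8 107.5 258.9] jawang 1.38 tilt 0.14 q [ 0.01  0.28  1.58  0.    1.28 -0.01] F [-1.2 -0.6 -0.1] w 85.6 ff 0.0
top 41 [514.3  94.2  28. ] station [  23.9 -119.1]
top 78 [458.7 105.9  24. ] station [ -32.2 -110.8]
```

Call:
carry_out(jaw=[-0.18,-0.18,-0.18,-0.18,-0.18], delta_pos=[[-0.53,-1,0],[-0.53,-1,0],[-0.53,-1,0],[-0.53,-1,0],[-0.53,-1,0]], delta_rot=[[0,0,-0.215],[0,0,-0.215],[0,0,-0.215],[0,0,-0.215],[0,0,-0.215]])

```text
t: 17.58
position: [0.5549, -0.0943, 0.2584]
tool_rot: [-0.001, 0.776, 0.631, -0.001]
ft_force: [-0.7, -0.6, 0.2]
grip_width: 0.0352
finger_force: 0.0
```

```bash
python3 -c "
from st import *
s=st();c,I,D=shot('wrist','w8');P=pts(c,D);z=P[...,2]
def r(m,n):
    if m.sum()<5: print(n,'none');return
    q=P[m];print(n,len(q),np.round(np.hstack(cv2.minAreaRect((q[:,:2]*1000).astype(np.float32))),1),np.median(q[:,2]).round(4))
for i,(x,y) in enumerate([(628,-114),(580.6,-104.6),(534,-95),(487,-85)]):
    r((D>0)&(abs(P[...,0]*1000-x)<22)&(abs(P[...,1]*1000-y)<26)&(z>.127)&(z<.138),i)
c,I,D=load('top0');P=pts(c,D)
for z0 in np.arange(.1,.5,.05):
    q=P[(D>0)&(P[...,2]>z0)&(P[...,2]<z0+.05)&(P[...,1]>-.46)&(P[...,1]<-.03)&(P[...,0]>.45)]
    if len(q):
        a=q[(q[:,1]<-.2)]; print(z0.round(2),'mouldside minx',a[:,0].min().round(3) if len(a) else None)
"
```

```text
t 17.57 pos [554.9 -94.3 258.4] jawang -11.76 tilt 0.2 q [-0.35  0.04  1.85 -0.    1.25 -0.14] F [-0.7 -0.6  0.2] w 35.2 ff 0.0
0 1007 [ 627.1 -113.8   33.8   14.4   78.7] 0.1327
1 955 [ 580.3 -104.2   33.7   14.2   79.1] 0.1327
2 959 [533.3 -95.1  34.1  14.   78.7] 0.1327
3 1000 [486.5 -84.7  34.   14.6  78.2] 0.1326
0.1 mouldside minx 0.684
0.15 mouldside minx 0.686
0.2 mouldside minx 0.696
0.25 mouldside minx 0.706
0.3 mouldside minx 0.715
0.35 mouldside minx 0.723
0.4 mouldside minx 0.733
```

View pics/w8.png

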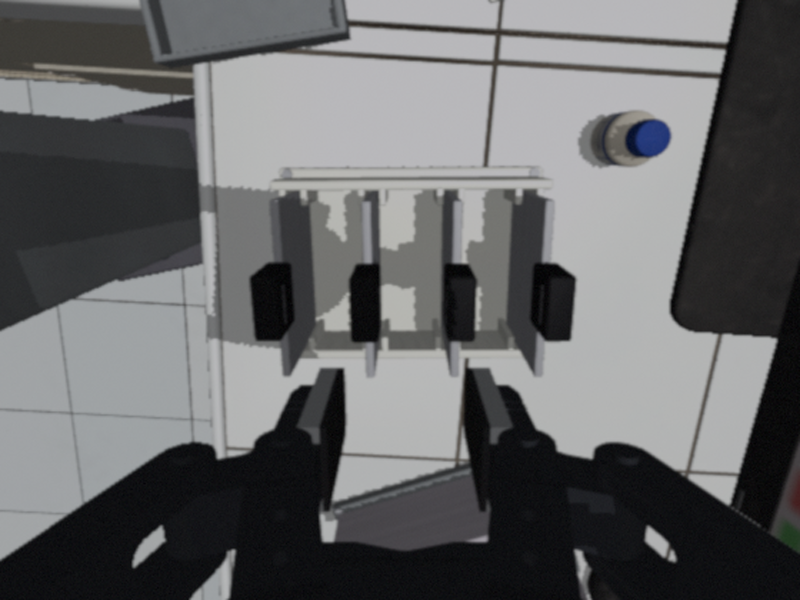

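The wrist view shows the four lugs at (272,300), (367,302), (460,300) and (552,300), at the expected positions with tops at z = 132 mm. One look over the mould before grasping.

Call:
carry_out(jaw=[-0.18,-0.18,-0.18,-0.18,-0.18], delta_pos=[[0,-1,0],[0,-1,0],[0,-1,0],[0,-1,0],[0,-1,0]], delta_rot=[[0,0,0.31],[0,0,0.31],[0,0,0.31],[0,0,0.31],[0,0,0.31]])

```text
t: 18.25
position: [0.557, -0.292, 0.2591]
tool_rot: [-0.001, 0.662, 0.749, 0.0]
ft_force: [-1.0, 0.9, 0.5]
grip_width: 0.0348
finger_force: 0.0
```

Call:
carry_out(jaw=[-0.18,-0.18,-0.18], delta_pos=[[-0.04,-0.25,0],[-0.04,-0.25,0],[-0.04,-0.25,0]], delta_rot=[[0,0,0],[0,0,0],[0,0,0]])

```text
t: 18.62
position: [0.5492, -0.3403, 0.26]
tool_rot: [-0.001, 0.661, 0.75, 0.0]
ft_force: [0.2, -0.6, 0.4]
grip_width: 0.035
finger_force: 0.0
```

```bash
python3 -c "
from st import *
s=st();c,I,D=shot('wrist','w9');P=pts(c,D);z=P[...,2]
m=(D>0)&(z>.076)&(z<.085)&(abs(P[...,0]-.548)<.12)&(abs(P[...,1]+.343)<.09)
q=P[m]*1000;print(len(q),cv2.minAreaRect(q[:,:2].astype(np.float32)))
# groove structure: along walls in the mould frame
for a in (6.6,7,7.3,7.6):
    A=np.radians(a);d=q[:,:2]-[548.3,-343];X=d@[np.cos(A),np.sin(A)];Y=d@[-np.sin(A),np.cos(A)]
    print(a,np.percentile(Y,[.5,99.5]).round(1),np.percentile(X,[.5,99.5]).round(1))
A=np.radians(7.2);d=(P[...,:2]*1000-[548.3,-343]);X=d@[np.cos(A),np.sin(A)];Y=d@[-np.sin(A),np.cos(A)]
mm=(D>0)&(abs(X)<95)&(abs(Y)<70)&(z>.045)
G=np.zeros((300,400),np.uint8);G[(150-Y[mm]*2).astype(int),(200+X[mm]*2).astype(int)]=(z[mm]*2500).clip(0,255)
cv2.imwrite('pics/w9g.png',cv2.resize(np.vstack([G]),(800,600),interpolation=cv2.INTER_NEAREST))
"
```

```text
t 18.62 pos [ 549.2 -340.3  260. ] jawang 7.18 tilt 0.09 q [-0.71  0.22  1.65  0.    1.27 -0.84] F [ 0.2 -0.6  0.4] w 35.0 ff 0.0
4288 ((548.0366821289062, -343.0626525878906), (171.313720703125, 116.21028900146484), 7.156664848327637)
6.6 [-58.2  58.7] [-85.   83.6]
7 [-57.9  58.2] [-84.8  83.6]
7.3 [-57.7  58.1] [-84.8  83.6]
7.6 [-57.6  58.4] [-84.7  83.7]
```

View pics/w9.png

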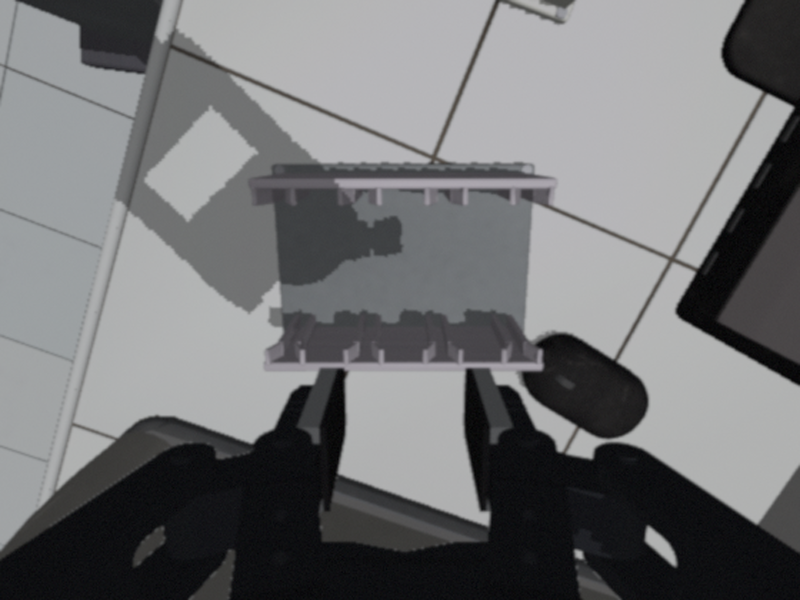

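View pics/w9g.png

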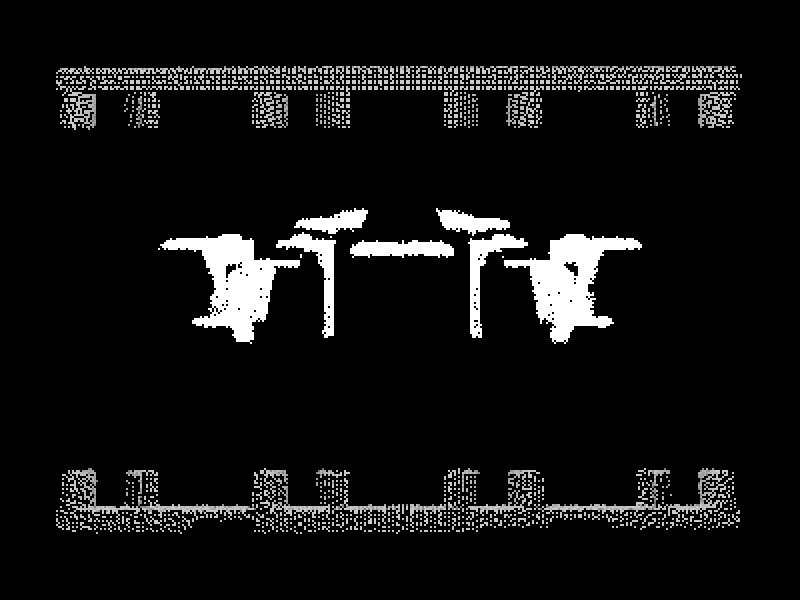

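The wrist view and height map (4 px/mm, centre (400,300)) show the guide mouths at columns 110, 301, 494 and 686. That gives mould centre (547.8,-342.8) mm at an angle of 7.2°. Going for the divider at x = 487.

Call:
carry_out(jaw=[-0.18,-0.18,-0.18,-0.18,-0.18], delta_pos=[[-0.31,1,0],[-0.31,1,0],[-0.31,1,0],[-0.31,1,0],[-0.31,1,0]], delta_rot=[[0,0,-0.31],[0,0,-0.31],[0,0,-0.31],[0,0,-0.31],[0,0,-0.31]])

```text
t: 19.3
position: [0.4866, -0.1407, 0.2607]
tool_rot: [0.001, 0.773, 0.634, 0.0]
ft_force: [-0.4, -0.7, 0.7]
grip_width: 0.0348
finger_force: 0.0
```

Call:
carry_out(jaw=[-0.18,-0.18,-0.18,-0.18], delta_pos=[[0,0.29,0],[0,0.29,0],[0,0.29,-0.1],[0,0.29,-0.2]], delta_rot=[[0,0,0],[0,0,0],[0,0,0],[0,0,0]])

```text
t: 19.8
position: [0.4876, -0.0862, 0.2203]
tool_rot: [0.001, 0.775, 0.632, 0.0]
ft_force: [0.1, 0.4, -0.3]
grip_width: 0.0351
finger_force: 0.0
```

Call:
carry_out(jaw=[-0.18,-0.18,-0.18,-0.18,-0.18], delta_pos=[[0,0,-0.15],[0,0,-0.3],[0,0,-0.42],[0,0,-0.485],[0,0,-0.485]], delta_rot=[[0,0,0],[0,0,0],[0,0,0],[0,0,0],[0,0,0]])

```text
t: 20.42
position: [0.4865, -0.0853, 0.1225]
tool_rot: [-0.001, 0.775, 0.632, -0.001]
ft_force: [-0.4, 0.0, 1.1]
grip_width: 0.0349
finger_force: 0.0
```

Call:
carry_out(jaw=[-1,-1,-1,-1,-1], delta_pos=[[0,0,0],[0,0,0],[0,0,0],[0,0,0],[0,0,0]], delta_rot=[[0,0,0],[0,0,0],[0,0,0],[0,0,0],[0,0,0]])

```text
t: 21.05
position: [0.4875, -0.085, 0.1246]
tool_rot: [0.001, 0.774, 0.633, 0.0]
ft_force: [-0.6, -1.2, 4.8]
grip_width: 0.0134
finger_force: 59.5
```

```bash
python3 -c "
from st import *
s=st()"
```

```text
t 21.05 pos [487.5 -85.  124.6] jawang -11.51 tilt 0.15 q [-0.38  0.04  2.12 -0.    0.98 -0.18] F [-0.6 -1.2  4.8] w 13.4 ff 59.5
```

Call:
carry_out(jaw=[-1,-1,-1,-1,-1], delta_pos=[[0,0,0.08],[0,0,0.22],[0,0,0.4],[0,0,0.6],[0,0,0.675]], delta_rot=[[0,0,0],[0,0,0],[0,0,0],[0,0,0],[0,0,0]])

```text
t: 21.68
position: [0.4872, -0.0845, 0.261]
tool_rot: [0.002, 0.774, 0.633, 0.001]
ft_force: [1.1, -0.0, -1.4]
grip_width: 0.0131
finger_force: 59.1
```

Call:
carry_out(jaw=[-1,-1,-1,-1,-1], delta_pos=[[0,-0.15,0],[-0.01,-0.35,0],[-0.03,-0.6,0],[-0.053,-0.8,0],[-0.053,-1,0]], delta_rot=[[0,0,0.06],[0,0,0.12],[0,0,0.2],[0,0,0.312],[0,0,0.312]])

```text
t: 22.3
position: [0.4749, -0.2851, 0.2565]
tool_rot: [-0.002, 0.661, 0.75, 0.0]
ft_force: [0.4, -0.3, -1.8]
grip_width: 0.0131
finger_force: 59.0
```

Call:
carry_out(jaw=[-1,-1,-1,-1,-1], delta_pos=[[0,-0.15,0],[0,-0.27,0],[0,-0.334,0],[0,-0.334,0],[0,-0.334,0]], delta_rot=[[0,0,0],[0,0,0],[0,0,0],[0,0,0],[0,0,0]])

```text
t: 22.92
position: [0.4761, -0.3504, 0.2582]
tool_rot: [-0.0, 0.661, 0.75, 0.0]
ft_force: [0.2, -0.3, -1.9]
grip_width: 0.0129
finger_force: 59.0
```

Call:
carry_out(jaw=[-1,-1,-1,-1], delta_pos=[[0,0,-0.1],[0,0,-0.2],[0,0,-0.25],[0,0,-0.25]], delta_rot=[[0,0,0],[0,0,0],[0,0,0],[0,0,0]])

```text
t: 23.42
position: [0.4754, -0.3505, 0.2063]
tool_rot: [-0.002, 0.661, 0.75, 0.0]
ft_force: [0.0, 0.1, -2.3]
grip_width: 0.0128
finger_force: 58.9
```

```bash
python3 -c "
from st import *
s=st();c,I,D=shot('wrist','w10')"
```

```text
t 23.43 pos [ 475.4 -350.5  206.3] jawang 7.21 tilt 0.2 q [-0.81  0.15  1.83  0.    1.16 -0.93] F [ 0.   0.1 -2.3] w 12.8 ff 58.9
```

View pics/w10.png

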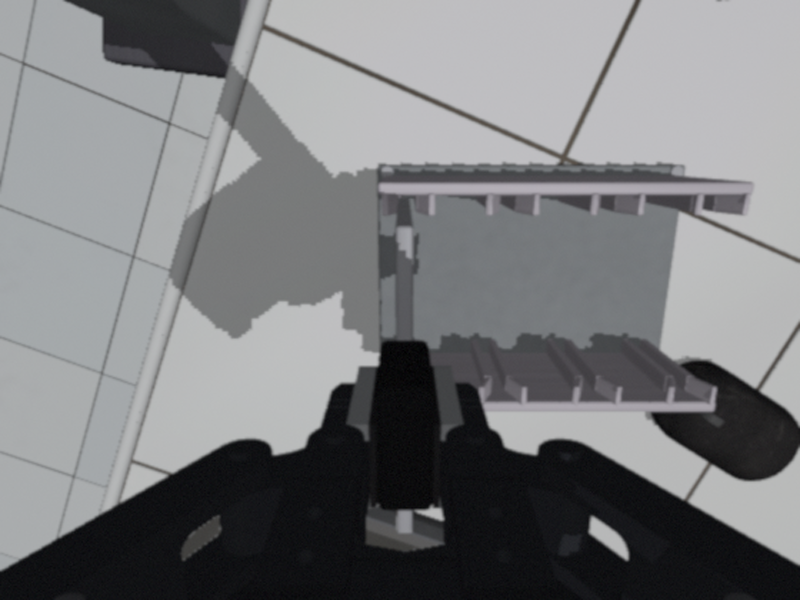

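The wrist view shows the divider edge at column 405, between the slot-0 guide mouths at (385–432,200). Inserting.

Call:
carry_out(jaw=[-1,-1,-1,-1,-1], delta_pos=[[0,0,-0.05],[0,0,-0.1],[0,0,-0.15],[0,0,-0.2],[0,0,-0.2]], delta_rot=[[0,0,0],[0,0,0],[0,0,0],[0,0,0],[0,0,0]])

```text
t: 24.1
position: [0.4759, -0.3509, 0.167]
tool_rot: [-0.001, 0.661, 0.75, 0.0]
ft_force: [0.2, 0.3, -2.1]
grip_width: 0.0132
finger_force: 58.9
```

```bash
python3 -c "
from st import *
s=st()"
```

```text
t 24.1 pos [ 475.9 -350.9  167. ] jawang 7.19 tilt 0.09 q [-0.81  0.19  1.86  0.    1.09 -0.93] F [ 0.2  0.3 -2.1] w 13.2 ff 58.9
```

Call:
carry_out(jaw=[-1,-1,-1,-1,-1], delta_pos=[[0,0,-0.06],[0,0,-0.12],[0,0,-0.18],[0,0,-0.215],[0,0,-0.215]], delta_rot=[[0,0,0],[0,0,0],[0,0,0],[0,0,0],[0,0,0]])

```text
t: 24.72
position: [0.476, -0.3513, 0.125]
tool_rot: [-0.0, 0.661, 0.75, -0.0]
ft_force: [-0.0, -0.2, -2.4]
grip_width: 0.0136
finger_force: 59.0
```

Call:
carry_out(jaw=[-1,-0.18,-0.18,-0.18,-0.18], delta_pos=[[0,0,-0.01],[0,0,-0.005],[0,0,0],[0,0,0],[0,0,0]], delta_rot=[[0,0,0],[0,0,0],[0,0,0],[0,0,0],[0,0,0]])

```text
t: 25.35
position: [0.476, -0.3513, 0.1253]
tool_rot: [-0.0, 0.661, 0.75, -0.0]
ft_force: [0.0, 0.1, 0.2]
grip_width: 0.0347
finger_force: 0.0
```

Call:
carry_out(jaw=[-0.18,-0.18,-0.18,-0.18,-0.18], delta_pos=[[0,0,0],[0,0,0.15],[0,0,0.4],[0,0,0.67],[0,0,0.67]], delta_rot=[[0,0,0],[0,0,0],[0,0,0],[0,0,0],[0,0,0]])

```text
t: 25.98
position: [0.478, -0.3533, 0.2661]
tool_rot: [0.006, 0.661, 0.75, -0.001]
ft_force: [0.1, -0.4, -0.5]
grip_width: 0.0351
finger_force: 0.0
```

```bash
cat > lugs.py <<'E'
from st import *
import sys
s=st()
for n in sys.argv[2:]:
    c,I,D=shot(n,n[0]+sys.argv[1]);P=pts(c,D);z=P[...,2]
    m=((D>0)&(z>.122)&(z<.16)&(P[...,0]>.42)&(P[...,0]<.67)&(P[...,1]<-.05)&(P[...,1]>-.42)).astype(np.uint8)
    k,l,a,ce=cv2.connectedComponentsWithStats(m)
    for i in range(1,k):
        if a[i,4]>40:
            q=P[l==i]; zt=np.percentile(q[:,2],80);q=q[q[:,2]>zt-.006]
            print(n,a[i,4],np.round(np.hstack(cv2.minAreaRect((q[:,:2]*1000).astype(np.float32))),1),'ztop',zt.round(4))
E
python3 lugs.py 11 top wrist
```

```text
t 25.98 pos [ 478.  -353.3  266.1] jawang 7.2 tilt 0.69 q [-0.81  0.1   1.78  0.    1.25 -0.93] F [ 0.1 -0.4 -0.5] w 35.1 ff 0.0
top 124 [ 627.8 -114.1   33.4   14.    77.7] ztop 0.1335
top 123 [ 580.8 -104.7   33.5   14.1   76.2] ztop 0.1334
top 122 [533.8 -95.2  33.5  14.6  78. ] ztop 0.1332
top 128 [ 475.9 -351.1   13.8   34.6    5.7] ztop 0.1337
wrist 963 [ 475.3 -351.3   13.6   33.8    6.6] ztop 0.1333
```

Divider 1 is home: lug top at 133 mm, equal to the racked ones, at (476,-351). Next divider goes to slot 1.

Call:
carry_out(jaw=[-0.18,-0.18,-0.18,-0.18,-0.18], delta_pos=[[0.286,1,0],[0.286,1,0],[0.286,1,0],[0.286,1,0],[0.286,1,0]], delta_rot=[[0,0,-0.312],[0,0,-0.312],[0,0,-0.312],[0,0,-0.312],[0,0,-0.312]])

```text
t: 26.7
position: [0.5325, -0.1492, 0.2568]
tool_rot: [-0.002, 0.774, 0.634, -0.001]
ft_force: [-0.0, -0.6, -0.1]
grip_width: 0.0351
finger_force: 0.0
```

Call:
carry_out(jaw=[-0.18,-0.18,-0.18,-0.18], delta_pos=[[0,0.284,0],[0,0.284,0],[0,0.284,-0.1],[0,0.284,-0.2]], delta_rot=[[0,0,0],[0,0,0],[0,0,0],[0,0,0]])

```text
t: 27.2
position: [0.5328, -0.0961, 0.2181]
tool_rot: [-0.0, 0.775, 0.632, -0.001]
ft_force: [0.1, 0.6, -0.4]
grip_width: 0.0351
finger_force: 0.0
```

```bash
python3 -c "
from st import *
s=st()"
```

```text
t 27.2 pos [532.8 -96.1 218.1] jawang -11.59 tilt 0.06 q [-0.37  0.03  1.94 -0.    1.17 -0.16] F [ 0.1  0.6 -0.4] w 35.1 ff 0.0
```

Call:
carry_out(jaw=[-0.18,-0.18,-0.18,-0.18,-0.18], delta_pos=[[0,0,-0.15],[0,0,-0.3],[0,0,-0.42],[0,0,-0.48],[0,0,-0.48]], delta_rot=[[0,0,0],[0,0,0],[0,0,0],[0,0,0],[0,0,0]])

```text
t: 27.82
position: [0.5324, -0.0953, 0.1221]
tool_rot: [-0.001, 0.775, 0.632, -0.001]
ft_force: [-0.1, 0.4, 0.9]
grip_width: 0.0352
finger_force: 0.0
```

Call:
carry_out(jaw=[-1,-1,-1,-1,-1], delta_pos=[[0,0,0],[0,0,0],[0,0,0],[0,0,0],[0,0,0]], delta_rot=[[0,0,0],[0,0,0],[0,0,0],[0,0,0],[0,0,0]])

```text
t: 28.45
position: [0.534, -0.095, 0.1246]
tool_rot: [0.001, 0.774, 0.633, 0.0]
ft_force: [-0.4, -1.1, 5.3]
grip_width: 0.013
finger_force: 60.0
```

Call:
carry_out(jaw=[-1,-1,-1,-1,-1], delta_pos=[[0,0,0.08],[0,0,0.22],[0,0,0.4],[0,0,0.6],[0,0,0.675]], delta_rot=[[0,0,0],[0,0,0],[0,0,0],[0,0,0],[0,0,0]])

```text
t: 29.08
position: [0.5338, -0.0944, 0.261]
tool_rot: [0.001, 0.774, 0.633, 0.001]
ft_force: [-0.4, -0.2, -2.7]
grip_width: 0.0133
finger_force: 59.3
```

Call:
carry_out(jaw=[-1,-1,-1,-1,-1], delta_pos=[[0,-0.15,0],[-0.01,-0.35,0],[-0.03,-0.6,0],[-0.048,-0.8,0],[-0.048,-1,0]], delta_rot=[[0,0,0.06],[0,0,0.12],[0,0,0.2],[0,0,0.312],[0,0,0.312]])

```text
t: 29.7
position: [0.5226, -0.2951, 0.2564]
tool_rot: [-0.002, 0.661, 0.75, 0.0]
ft_force: [-0.2, 0.2, -1.1]
grip_width: 0.0132
finger_force: 59.2
```

Call:
carry_out(jaw=[-1,-1,-1,-1,-1], delta_pos=[[0,-0.13,0],[0,-0.22,0],[0,-0.254,0],[0,-0.254,0],[0,-0.254,0]], delta_rot=[[0,0,0],[0,0,0],[0,0,0],[0,0,0],[0,0,0]])

```text
t: 30.32
position: [0.5238, -0.3443, 0.2584]
tool_rot: [-0.0, 0.661, 0.75, 0.0]
ft_force: [0.2, 0.1, -2.6]
grip_width: 0.0131
finger_force: 59.2
```

Call:
carry_out(jaw=[-1,-1,-1,-1,-1], delta_pos=[[0,0,-0.12],[0,0,-0.25],[0,0,-0.35],[0,0,-0.4],[0,0,-0.45]], delta_rot=[[0,0,0],[0,0,0],[0,0,0],[0,0,0],[0,0,0]])

```text
t: 30.95
position: [0.524, -0.3454, 0.1685]
tool_rot: [0.0, 0.661, 0.75, -0.0]
ft_force: [-0.9, -0.5, -1.9]
grip_width: 0.013
finger_force: 59.2
```

```bash
python3 -c "
from st import *
s=st()"
```

```text
t 30.95 pos [ 524.  -345.4  168.5] jawang 7.21 tilt 0.06 q [-0.74  0.27  1.77 -0.    1.11 -0.87] F [-0.9 -0.5 -1.9] w 13.0 ff 59.2
```

Call:
carry_out(jaw=[-1,-1,-1,-1,-1], delta_pos=[[0,0,-0.06],[0,0,-0.12],[0,0,-0.18],[0,0,-0.215],[0,0,-0.215]], delta_rot=[[0,0,0],[0,0,0],[0,0,0],[0,0,0],[0,0,0]])

```text
t: 31.58
position: [0.5237, -0.3454, 0.1252]
tool_rot: [-0.0, 0.661, 0.75, -0.0]
ft_force: [-0.1, 0.0, -2.3]
grip_width: 0.0128
finger_force: 59.2
```

Call:
carry_out(jaw=[-1,-0.18,-0.18,-0.18,-0.18], delta_pos=[[0,0,-0.01],[0,0,-0.005],[0,0,0],[0,0,0],[0,0,0]], delta_rot=[[0,0,0],[0,0,0],[0,0,0],[0,0,0],[0,0,0]])

```text
t: 32.2
position: [0.5236, -0.3453, 0.1253]
tool_rot: [0.0, 0.661, 0.75, -0.0]
ft_force: [0.1, -0.1, 0.1]
grip_width: 0.0347
finger_force: 0.0
```

Call:
carry_out(jaw=[-0.18,-0.18,-0.18,-0.18,-0.18], delta_pos=[[0,0,0],[0,0,0.15],[0,0,0.4],[0,0,0.67],[0,0,0.67]], delta_rot=[[0,0,0],[0,0,0],[0,0,0],[0,0,0],[0,0,0]])

```text
t: 32.83
position: [0.5258, -0.3472, 0.2665]
tool_rot: [0.006, 0.661, 0.75, -0.0]
ft_force: [1.3, -0.4, -0.4]
grip_width: 0.0349
finger_force: 0.0
```

```bash
python3 lugs.py 12 top wrist
```

```text
t 32.83 pos [ 525.8 -347.2  266.5] jawang 7.2 tilt 0.71 q [-0.74  0.18  1.69  0.    1.26 -0.87] F [ 1.3 -0.4 -0.4] w 34.9 ff 0.0
top 123 [ 627.8 -114.2   33.3   14.7   79.4] ztop 0.1336
top 123 [ 580.9 -104.6   33.1   14.2   79. ] ztop 0.1335
top 126 [ 524.4 -345.3   14.5   34.     8.5] ztop 0.1336
top 72 [ 476.3 -346.6   13.3   25.8   10. ] ztop 0.1335
wrist 1057 [ 475.4 -351.5   14.3   34.3    7.5] ztop 0.1332
wrist 943 [ 523.  -345.7   13.5   33.4    7.4] ztop 0.1333
```

Call:
carry_out(jaw=[-0.18,-0.18,-0.18,-0.18,-0.18], delta_pos=[[0.282,1,0],[0.282,1,0],[0.282,1,0],[0.282,1,0],[0.282,1,0]], delta_rot=[[0,0,-0.312],[0,0,-0.312],[0,0,-0.312],[0,0,-0.312],[0,0,-0.312]])

```text
t: 33.55
position: [0.5796, -0.1441, 0.2575]
tool_rot: [-0.001, 0.774, 0.634, -0.001]
ft_force: [0.4, 0.2, -0.2]
grip_width: 0.035
finger_force: 0.0
```

Call:
carry_out(jaw=[-0.18,-0.18,-0.18,-0.18], delta_pos=[[0,0.207,0],[0,0.207,0],[0,0.207,-0.1],[0,0.207,-0.2]], delta_rot=[[0,0,0],[0,0,0],[0,0,0],[0,0,0]])

```text
t: 34.05
position: [0.5794, -0.1053, 0.2172]
tool_rot: [-0.0, 0.775, 0.632, -0.001]
ft_force: [0.5, -1.3, 0.1]
grip_width: 0.0349
finger_force: 0.0
```

```bash
python3 -c "
from st import *
s=st()"
```

```text
t 34.05 pos [ 579.4 -105.3  217.2] jawang -11.63 tilt 0.08 q [-0.35  0.13  1.83 -0.    1.18 -0.15] F [ 0.5 -1.3  0.1] w 34.9 ff 0.0
```

Call:
carry_out(jaw=[-0.18,-0.18,-0.18,-0.18,-0.18], delta_pos=[[0,0,-0.15],[0,0,-0.3],[0,0,-0.42],[0,0,-0.48],[0,0,-0.48]], delta_rot=[[0,0,0],[0,0,0],[0,0,0],[0,0,0],[0,0,0]])

```text
t: 34.67
position: [0.579, -0.1042, 0.1215]
tool_rot: [-0.001, 0.775, 0.632, -0.001]
ft_force: [-0.2, 0.2, 0.2]
grip_width: 0.0349
finger_force: 0.0
```

Call:
carry_out(jaw=[-1,-1,-1,-1,-1], delta_pos=[[0,0,0],[0,0,0],[0,0,0],[0,0,0],[0,0,0]], delta_rot=[[0,0,0],[0,0,0],[0,0,0],[0,0,0],[0,0,0]])

```text
t: 35.3
position: [0.5807, -0.1042, 0.1245]
tool_rot: [0.001, 0.775, 0.633, 0.0]
ft_force: [0.3, -0.8, 4.2]
grip_width: 0.0134
finger_force: 60.0
```

Call:
carry_out(jaw=[-1,-1,-1,-1,-1], delta_pos=[[0,0,0.08],[0,0,0.22],[0,0,0.4],[0,0,0.6],[0,0,0.675]], delta_rot=[[0,0,0],[0,0,0],[0,0,0],[0,0,0],[0,0,0]])

```text
t: 35.92
position: [0.5806, -0.104, 0.2613]
tool_rot: [0.002, 0.774, 0.633, 0.001]
ft_force: [0.6, -0.3, -2.1]
grip_width: 0.013
finger_force: 59.4
```

Call:
carry_out(jaw=[-1,-1,-1,-1,-1], delta_pos=[[0,-0.15,0],[-0.01,-0.35,0],[-0.03,-0.6,0],[-0.044,-0.8,0],[-0.044,-1,0]], delta_rot=[[0,0,0.06],[0,0,0.12],[0,0,0.2],[0,0,0.312],[0,0,0.312]])

```text
t: 36.55
position: [0.5701, -0.3046, 0.2563]
tool_rot: [-0.002, 0.661, 0.75, -0.0]
ft_force: [0.6, -0.3, -1.6]
grip_width: 0.0132
finger_force: 59.3
```

Call:
carry_out(jaw=[-1,-1,-1,-1,-1], delta_pos=[[0,-0.1,0],[0,-0.16,0],[0,-0.177,0],[0,-0.177,0],[0,-0.177,0]], delta_rot=[[0,0,0],[0,0,0],[0,0,0],[0,0,0],[0,0,0]])

```text
t: 37.17
position: [0.5715, -0.3383, 0.2585]
tool_rot: [-0.0, 0.661, 0.75, 0.0]
ft_force: [-0.5, 0.3, -0.6]
grip_width: 0.0131
finger_force: 59.3
```

Call:
carry_out(jaw=[-1,-1,-1,-1,-1], delta_pos=[[0,0,-0.12],[0,0,-0.25],[0,0,-0.35],[0,0,-0.4],[0,0,-0.45]], delta_rot=[[0,0,0],[0,0,0],[0,0,0],[0,0,0],[0,0,0]])

```text
t: 37.8
position: [0.5716, -0.3394, 0.1685]
tool_rot: [0.001, 0.661, 0.75, -0.0]
ft_force: [1.3, 0.1, -0.9]
grip_width: 0.0133
finger_force: 59.3
```

```bash
python3 -c "
from st import *
s=st()"
```

```text
t 37.8 pos [ 571.6 -339.4  168.5] jawang 7.22 tilt 0.06 q [-0.69  0.34  1.67 -0.    1.13 -0.81] F [ 1.3  0.1 -0.9] w 13.3 ff 59.3
```

Call:
carry_out(jaw=[-1,-1,-1,-1,-1], delta_pos=[[0,0,-0.06],[0,0,-0.12],[0,0,-0.18],[0,0,-0.215],[0,0,-0.215]], delta_rot=[[0,0,0],[0,0,0],[0,0,0],[0,0,0],[0,0,0]])

```text
t: 38.42
position: [0.5713, -0.3394, 0.1252]
tool_rot: [0.0, 0.661, 0.75, -0.0]
ft_force: [-0.3, 0.5, -2.0]
grip_width: 0.0131
finger_force: 59.3
```

Call:
carry_out(jaw=[-1,-0.18,-0.18,-0.18,-0.18], delta_pos=[[0,0,-0.01],[0,0,-0.005],[0,0,0],[0,0,0],[0,0,0]], delta_rot=[[0,0,0],[0,0,0],[0,0,0],[0,0,0],[0,0,0]])

```text
t: 39.05
position: [0.5712, -0.3393, 0.1253]
tool_rot: [0.0, 0.661, 0.75, -0.0]
ft_force: [-0.1, 0.2, -0.2]
grip_width: 0.0353
finger_force: 0.0
```

Call:
carry_out(jaw=[-0.18,-0.18,-0.18,-0.18,-0.18], delta_pos=[[0,0,0],[0,0,0.15],[0,0,0.4],[0,0,0.67],[0,0,0.67]], delta_rot=[[0,0,0],[0,0,0],[0,0,0],[0,0,0],[0,0,0]])

```text
t: 39.67
position: [0.5735, -0.3411, 0.2669]
tool_rot: [0.006, 0.661, 0.75, 0.0]
ft_force: [-0.1, 0.8, -0.6]
grip_width: 0.0352
finger_force: 0.0
```

```bash
python3 lugs.py 13 top wrist
```

```text
t 39.67 pos [ 573.5 -341.1  266.9] jawang 7.21 tilt 0.73 q [-0.69  0.26  1.59 -0.    1.28 -0.81] F [-0.1  0.8 -0.6] w 35.2 ff 0.0
top 124 [ 627.7 -114.1   33.6   13.8   77.3] ztop 0.1337
top 130 [ 572.1 -339.6   14.    33.7    8.4] ztop 0.1333
wrist 1150 [ 475.7 -351.4   14.1   33.7    7.2] ztop 0.1332
wrist 1030 [ 523.4 -345.5   14.3   33.5    6.9] ztop 0.1333
wrist 938 [ 570.8 -340.5   13.5   34.6    7.4] ztop 0.1333
```

Call:
carry_out(jaw=[-0.18,-0.18,-0.18,-0.18,-0.18], delta_pos=[[0.28,1,0],[0.28,1,0],[0.28,1,0],[0.28,1,0],[0.28,1,0]], delta_rot=[[0,0,-0.312],[0,0,-0.312],[0,0,-0.312],[0,0,-0.312],[0,0,-0.312]])

```text
t: 40.4
position: [0.6268, -0.1382, 0.2575]
tool_rot: [-0.001, 0.774, 0.633, -0.001]
ft_force: [-1.0, -0.7, -0.5]
grip_width: 0.0348
finger_force: 0.0
```

Call:
carry_out(jaw=[-0.18,-0.18,-0.18,-0.18], delta_pos=[[0,0.129,0],[0,0.129,0],[0,0.129,-0.1],[0,0.129,-0.2]], delta_rot=[[0,0,0],[0,0,0],[0,0,0],[0,0,0]])

```text
t: 40.9
position: [0.6266, -0.1149, 0.2172]
tool_rot: [-0.0, 0.775, 0.632, -0.0]
ft_force: [0.5, -0.2, -1.1]
grip_width: 0.0352
finger_force: 0.0
```

```bash
python3 -c "
from st import *
s=st()"
```

```text
t 40.9 pos [ 626.6 -114.9  217.2] jawang -11.62 tilt 0.07 q [-0.34  0.24  1.71 -0.    1.2  -0.14] F [ 0.5 -0.2 -1.1] w 35.2 ff 0.0
```

Call:
carry_out(jaw=[-0.18,-0.18,-0.18,-0.18,-0.18], delta_pos=[[0,0,-0.15],[0,0,-0.3],[0,0,-0.42],[0,0,-0.48],[0,0,-0.48]], delta_rot=[[0,0,0],[0,0,0],[0,0,0],[0,0,0],[0,0,0]])

```text
t: 41.52
position: [0.6262, -0.1137, 0.1214]
tool_rot: [-0.001, 0.775, 0.632, -0.001]
ft_force: [-0.0, 0.2, 0.8]
grip_width: 0.0349
finger_force: 0.0
```

Call:
carry_out(jaw=[-1,-1,-1,-1,-1], delta_pos=[[0,0,0],[0,0,0],[0,0,0],[0,0,0],[0,0,0]], delta_rot=[[0,0,0],[0,0,0],[0,0,0],[0,0,0],[0,0,0]])

```text
t: 42.15
position: [0.628, -0.1138, 0.1246]
tool_rot: [0.001, 0.774, 0.633, 0.001]
ft_force: [0.0, -0.6, 5.1]
grip_width: 0.0131
finger_force: 60.1
```

Call:
carry_out(jaw=[-1,-1,-1,-1,-1], delta_pos=[[0,0,0.08],[0,0,0.22],[0,0,0.4],[0,0,0.6],[0,0,0.675]], delta_rot=[[0,0,0],[0,0,0],[0,0,0],[0,0,0],[0,0,0]])

```text
t: 42.78
position: [0.6279, -0.1136, 0.2616]
tool_rot: [0.002, 0.774, 0.633, 0.001]
ft_force: [0.3, 0.5, -1.1]
grip_width: 0.0128
finger_force: 59.5
```

Call:
carry_out(jaw=[-1,-1,-1,-1,-1], delta_pos=[[-0.01,-0.15,0],[-0.02,-0.35,0],[-0.042,-0.6,0],[-0.042,-0.8,0],[-0.042,-1,0]], delta_rot=[[0,0,0.06],[0,0,0.12],[0,0,0.2],[0,0,0.312],[0,0,0.312]])

```text
t: 43.4
position: [0.6179, -0.3144, 0.2564]
tool_rot: [-0.002, 0.661, 0.75, -0.0]
ft_force: [-1.7, 0.1, -1.3]
grip_width: 0.0134
finger_force: 59.4
```

Call:
carry_out(jaw=[-1,-1,-1,-1,-1], delta_pos=[[0,-0.05,0],[0,-0.085,0],[0,-0.099,0],[0,-0.099,0],[0,-0.099,0]], delta_rot=[[0,0,0],[0,0,0],[0,0,0],[0,0,0],[0,0,0]])

```text
t: 44.02
position: [0.619, -0.3324, 0.2585]
tool_rot: [0.0, 0.661, 0.75, 0.0]
ft_force: [0.7, 0.3, -0.6]
grip_width: 0.0132
finger_force: 59.4
```

Call:
carry_out(jaw=[-1,-1,-1,-1,-1], delta_pos=[[0,0,-0.12],[0,0,-0.25],[0,0,-0.35],[0,0,-0.4],[0,0,-0.45]], delta_rot=[[0,0,0],[0,0,0],[0,0,0],[0,0,0],[0,0,0]])

```text
t: 44.65
position: [0.6191, -0.3334, 0.1685]
tool_rot: [0.0, 0.661, 0.75, -0.0]
ft_force: [0.2, -0.1, -1.2]
grip_width: 0.0131
finger_force: 59.4
```

```bash
python3 -c "
from st import *
s=st()"
```

```text
t 44.65 pos [ 619.1 -333.4  168.5] jawang 7.21 tilt 0.05 q [-0.64  0.42  1.57 -0.    1.15 -0.76] F [ 0.2 -0.1 -1.2] w 13.1 ff 59.4
```

Call:
carry_out(jaw=[-1,-1,-1,-1,-1], delta_pos=[[0,0,-0.06],[0,0,-0.12],[0,0,-0.18],[0,0,-0.215],[0,0,-0.215]], delta_rot=[[0,0,0],[0,0,0],[0,0,0],[0,0,0],[0,0,0]])

```text
t: 45.28
position: [0.6189, -0.3334, 0.1252]
tool_rot: [-0.0, 0.661, 0.75, -0.0]
ft_force: [-0.2, -0.1, -1.4]
grip_width: 0.013
finger_force: 59.4
```

Call:
carry_out(jaw=[-1,-0.18,-0.18,-0.18,-0.18], delta_pos=[[0,0,-0.01],[0,0,-0.005],[0,0,0],[0,0,0],[0,0,0]], delta_rot=[[0,0,0],[0,0,0],[0,0,0],[0,0,0],[0,0,0]])

```text
t: 45.9
position: [0.6188, -0.3333, 0.1252]
tool_rot: [-0.0, 0.661, 0.75, -0.0]
ft_force: [0.2, 0.2, 0.3]
grip_width: 0.0353
finger_force: 0.0
```

Call:
carry_out(jaw=[-0.18,-0.18,-0.18,-0.18,-0.18], delta_pos=[[0,0,0],[0,0,0.15],[0,0,0.4],[0,0,0.67],[0,0,0.67]], delta_rot=[[0,0,0],[0,0,0],[0,0,0],[0,0,0],[0,0,0]])

```text
t: 46.52
position: [0.6211, -0.335, 0.2673]
tool_rot: [0.007, 0.661, 0.75, 0.001]
ft_force: [-0.6, -0.5, -0.1]
grip_width: 0.0354
finger_force: 0.0
```

Call:
carry_out(jaw=[-0.18,-0.18,-0.18,-0.18,-0.18], delta_pos=[[-0.3,0.6,0],[-0.3,0.6,0],[-0.3,0.6,0],[-0.3,0.6,0],[-0.3,0.6,0]], delta_rot=[[0,0,0],[0,0,0],[0,0,0],[0,0,0],[0,0,0]])

```text
t: 47.15
position: [0.5595, -0.2146, 0.2595]
tool_rot: [0.001, 0.662, 0.75, -0.0]
ft_force: [-0.5, -0.2, 0.1]
grip_width: 0.0349
finger_force: 0.0
```

```bash
python3 lugs.py 14 top wrist; python3 chips.py 15 top; sed -i "s/'top0'/'t15'/" m1.py; python3 m1.py 2>&1 | grep -E "handle|holder|box|bottle|cup"
```

```text
t 47.15 pos [ 559.5 -214.6  259.5] jawang 7.15 tilt 0.06 q [-0.54  0.12  1.77 -0.    1.26 -0.66] F [-0.5 -0.2  0.1] w 34.9 ff 0.0
wrist 774 [ 571.1 -339.6   13.7   34.4    7.1] ztop 0.1333
wrist 362 [ 615.9 -333.9    9.2   32.6    7. ] ztop 0.1333
wrist 94 [ 530.1 -350.7    2.1   19.7    7.5] ztop 0.1326
t 47.25 pos [ 559.4 -214.6  259.4] jawang 7.13 tilt 0.03 q [-0.54  0.12  1.77 -0.    1.26 -0.66] F [-0.7 -0.2  0. ] w 35.2 ff 0.0
top 38 [513.3  94.1  28.9] station [  23.  -119.2]
top 70 [458.5 106.6  24.7] station [ -32.5 -110. ]
holder top 286 [663.5 107.4] [30.4 88.5] 2.4 z [0.0472 0.0555 0.0589] mean [0.6592 0.1043 0.0545]
handle 116 [661.7 107.3] [16.8 24.4] 4.0 z [0.1277 0.1409 0.1435] mean [0.6604 0.1066 0.1391]
```

View pics/t15.png

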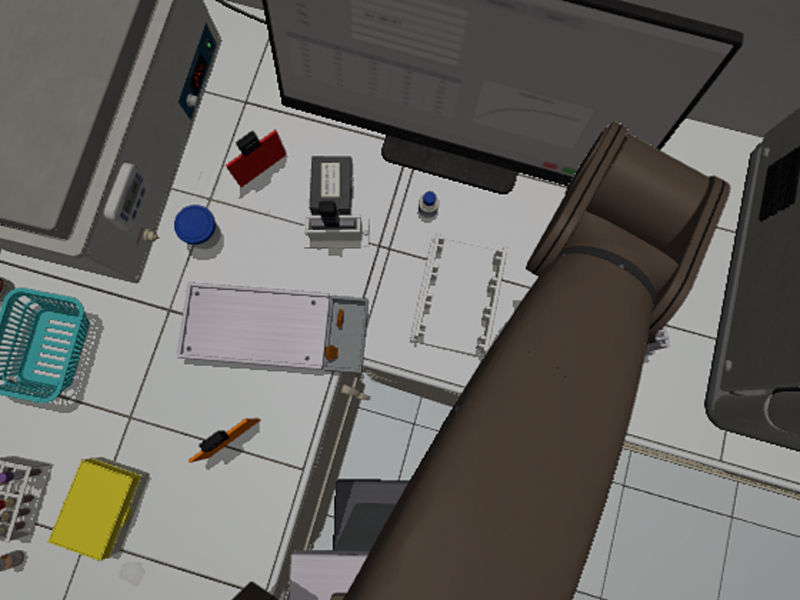

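The final top view shows an empty rack, both chips in the trough at (340,318) and (331,352), the scraper in its holder at (333,222), and the bystanders unmoved. All four lug tops read 133 mm, so the dividers are home. Handing in.

```bash
python3 -c "
from rig import bot
print(bot.close_job())"
```

```text
the job is handed in; nothing more can be done
None
```

The job is handed in, and the hand-in returned no verdict: both chips are in the trough (standing on edge), the scraper is back in its holder, all four dividers are home in the mould, and the cup, bottle and box are where they were.

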